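Slide the bottle nest home on the capping jig

TASK

The white bottle nest plate of the capping jig is standing on top of the jig's two locating pins instead of down over them. Without lifting it, push the plate along with the fingertips until both its holes drop over the pins and it lies flat on the base, and then push the hold-down arm by its knob all the way round over the end of the plate. Leave the bottles, the loose caps and the label roll where they are.

Things in the scene. Friction and masses are not known exactly. Their poses are not given: they have to be found in the camera images.
- jig_base: Base of the capping jig, fixed: steel slab, x -75..75 mm, y -165..135, top (deck) at z 20 mm. Origin on the table, where the nest plate's origin lies in plan when home; at yaw 0 x points away from the robot, y left. On it: ledge, fence, two pins, and at (0, 112) the 20 mm thick post of the hold-down arm.
- ledge (a point): Middle of the top of the steel ledge across the jig's right-hand end, at (0, -126, 28) mm of the base: x -65..65, y -161..-91, an 8 mm step above the deck.
- fence (a point): Top middle of the guiding face of the steel fence on the jig's far side, at (61, 10, 45) mm of the base: an upright face toward base -x, y -45..65, from the deck up to z 45 mm.
- pin_near (a point): Top centre of the fixed locating pin nearer the robot: steel, 12 mm across, 8 mm high over the deck (top at z 28 mm, level with the ledge), the nose tapered to about 4 mm. At (-40, 50, 28) mm of the base.
- pin_far (a point): Top centre of the other, identical pin, at (40, 50, 28) mm of the base.
- nest_plate: Nest plate, loose, white plastic, 120 mm (x) by 170 (y) by 18 thick, about 0.4 kg. Origin: centre of the underside; axes as the base's. At the start it lies level at z 28 mm on ledge and pin tops, 10 to 26 mm too far to base -y, 2 to 10 mm too far to base -x, turned up to 0.06 rad. Home: x, y, yaw as the base within 1.5 mm of play, underside on the deck (z 20), far side within 1 mm of the fence.
- plate_end (a point): Middle of the top edge of the plate's right-hand end face, at (0, -85, 18) mm of the plate. This end comes off the ledge 6 mm before home; at home its upper 10 mm still stand above the ledge, so something moving just above the ledge can push it all the way.
- collar (a point): Top centre of the round bottle collar fixed on the plate, at (0, -22, 42) mm of the plate: outside 94 mm, inside 80 mm across, 24 mm high above the plate's top.
- hole_near (a point): Centre, on the plate's underside, of the round through hole (15 mm across) for pin_near; at (-40, 50, 0) mm of the plate.
- hole_far (a point): Centre, on the plate's underside, of the second, equal through hole (15 mm across) for pin_far; at (40, 50, 0) mm of the plate.
- hold_down (a joint): Angle of the hold-down arm (rad): 0 = open, arm toward base -x; 1.57 = closed at its stop, arm toward base -y, over the plate's left end. Closes counter-clockwise from above, stays where left, needs about 1 N at the knob; starts at 0 to 0.35. Steel bar 16 mm wide, z 40..46 mm: 2 mm over the home plate's top (z 38); a plate still riding on the pins blocks it.
- hold_down_pivot (a point): On the upright pivot axis of the hold-down arm, at (0, 112, 40) mm of the base; the pivot's screw ends at z 51 mm.
- hold_down_knob (a point): Centre of the upright black finger knob on the hold-down arm, 52 mm from the pivot: 14 mm across, from z 46 to z 74 mm; this point is at z 60.
- cord (a point): A point of the thin grey cord that hangs over the front right of the table, fixed and solid: in plan it runs straight from world (0.30, 0.01) through this point to (0.47, -0.36) m, then on to the back right, 0.07 to 0.11 m above the table here and rising beyond. Keep the arm and gripper off it.
- bottle_left: Full, capped 500 ml bottle standing to the left of the jig, 77 mm across, 222 mm tall, origin under its centre. Bystander.
- bottle_right: Same kind of bottle standing to the right of the jig. Bystander.
- cap_key: Ring key for caps, 180 mm long, 53 mm wide, 14 mm high, lying on the table just beyond the left end of the jig; it does not move. Bystander.
- cap_a: Black screw cap, 33 mm across, 19 mm high, on the table in front of the jig's right half. Bystander.
- cap_b: Black screw cap, 33 mm across, 19 mm high, on the table in front of the jig's left half. Bystander.
- label_roll: Roll of white paper labels, 82 mm across, 38 mm high, lying on the table front left. Bystander.

How it is judged (in metres and radians):
On the way, in this order (a step that is already met when the one before it is completed fails the run):
1. the nest plate lies flat on the base with both holes over the pins, the hold-down arm not yet closed (z of nest_plate in the frame of jig_base between 0.0185 and 0.0215 m and angle between nest_plate's own z axis and vertical below 0.02 rad and horizontal distance between hole_near and pin_near below 0.004 m and horizontal distance between hole_far and pin_far below 0.004 m and value of joint hold_down below 1 rad), for 0.2 s.
2. the hold-down arm is swung fully over the seated plate (z of nest_plate in the frame of jig_base between 0.0185 and 0.0215 m and angle between nest_plate's own z axis and vertical below 0.02 rad and horizontal distance between hole_near and pin_near below 0.004 m and horizontal distance between hole_far and pin_far below 0.004 m and value of joint hold_down above 1.45 rad), for 0.2 s.
At the end, for the whole second after the job is handed in: The nest plate is at rest, flat on the base (underside within 1.5 mm of the deck, tilt under 0.02 rad), each hole within 4 mm of its pin, and the hold-down arm is turned past 1.45 rad of its 1.57 (all of step 2 and linear speed of nest_plate below 0.01 m/s); the robot touches nothing.
It fails at once if the nest plate is lifted (its underside more than 10 mm above the height at which it rides on the pins) or tipped up by more than 0.2 rad (z of nest_plate in the frame of jig_base above 0.038 m or angle between nest_plate's own z axis and vertical above 0.2 rad).
It fails at once if a bottle is moved more than 15 mm or knocked over (distance of any of bottle_left, bottle_right from where it was at the start of the episode above 0.015 m or angle between any of bottle_left, bottle_right's own z axis and vertical above 0.3 rad).
It fails at once if a loose cap is moved more than 15 mm or knocked over (distance of any of cap_a, cap_b from where it was at the start of the episode above 0.015 m or angle between any of cap_a, cap_b's own z axis and vertical above 0.3 rad).
It fails at once if the label roll is moved more than 15 mm or knocked over (distance of label_roll from where it was at the start of the episode above 0.015 m or angle between label_roll's own z axis and vertical above 0.3 rad).
It also fails if it takes over 64 s, if anything falls off the work surface, if the arm or the gripper's body presses on something with over 40 N, if the wrist force passes 120 N, or if a joint passes its speed limit or range.

ROBOT

A 6-joint arm with a two-finger parallel gripper is mounted at the origin on a cart in front of the work surface, level with it; the furniture and walls round the work are solid. World frame = base frame: x ahead of the robot, y to its left, z up, the work surface at z = 0. Lengths are in m, angles in degrees, forces in N, time in s.
With the tool pointing down it reaches from about 0.4 to 0.825 m from the base axis. Payload 7 kg.
Tool frame: the origin (TCP) lies between the finger pads; the fingertips stand 11 mm ahead of it and the grasp point (between the pads) lies 8 mm behind it (r.tcp_to_tips is the distance from the TCP to the fingertips, in m); x points along the fingers, y is the direction in which the jaws open and shut, and the axes are right-handed (so a half turn about x gives the same grasp; the last joint's range is limited). The gripper opens to 88 mm and grips with 3 to 60 N. Pads are 19 mm wide; open, the fingers measure 130 mm over their backs; the gripper's body (78 mm by 193 mm) begins 47 mm behind the grasp point.
Start: joints at [16.507, 20.546, 0.682, 0, -70.136, -16.507], TCP at [0.675, -0, 0.211] pointing down, gripper open.
Joint ranges: [-176.03, 176.03], [-82.01, 121.73], [-58.28, 71.71], [-173.87, 95.51], [-174.79, -0.11], [-173.66, 173.66]. Speed limits (degrees/s): [136.94, 136.94, 172.46, 180, 180, 180].

INTERFACE

Orientations are given as [roll, pitch, yaw] about the fixed x, y, z axes, in that order (R = Rz(yaw) Ry(pitch) Rx(roll)).
In Python, from plant import r gives the robot as it stands.
- The arm moves only by the tool arm_command, never from a script. Its argument "plan" is a list of rows, each an object of numbers: "dx", "dy", "dz": the shift along the tool's x, y, z each as a share of 0.02 m, from -1 to 1; "wx", "wy", "wz": the turn, a rotation vector about the tool's x, y, z each as a share of 0.08 rad, from -1 to 1. In form: [{"dx": .., "dy": .., "dz": .., "wx": .., "wy": .., "wz": ..}, ...]. A call has 1 to 20 rows; each row shifts and turns the pose as measured when the row begins, along the tool's axes as they then stand; what a row does not reach is not made up. A row lasts 1/12 s, in which the tool goes at most 41.7 mm and 7.16 degrees, less where a joint would pass 70% of its speed; a pose out of reach is approached as far as the arm can. A call with a number of a shift or a turn outside -1 to 1 is refused whole. A call with a gripper value outside its range is refused whole. "fingers" is the closure, from -1 (fully open) to 1 (shut), so that 0 is half open, set as the call begins (left out, the last holds). The fingers move at their own pace and stop on an object; "force" is the grip in N (left out, the last holds). Time passes only in rows, so rows that do not move let the fingers close. It gives the time, the measured TCP pose, the force and the opening at its end, in the units of the state.
- r.get_state(): the state, without advancing time (a new reading comes with each control period).
- r.capture(name): name is "scene" or "side" or "wrist"; returns (picture, depth): 384x512x3 uint8, red, green, blue; 384x512 float32, m along the optical axis (not along the pixel's ray), 0 where there is no reading.
- r.camera_model(name): a dict with "vertical_fov" (degrees; the focal length in pixels is half the picture's height over the tangent of half this angle, whatever the lens; pixels are square), "cx", "cy" (the principal point, pixels), "R" (3x3) and "t" (3): a world point X has camera coordinates R X + t. Camera axes: x right, y down, z forward; pixel columns grow to the right and rows downward; lengths in m; the calibration is good to about 2 mm. A picture is of the moment at which its call begins: read the wrist's pose just before it. camera_model takes no time and is no camera call; for the wrist camera it gives the pose at the moment of the call.
- r.close_job(): hands the job in, once; it reports no verdict.
Trained networks look in the newest picture that a camera, given by its name, has taken for a name from the list of things; names that differ only in an ending like _2 or _b are one class to them, and where a whole thing is asked for, a point or a joint stands for the part that bears it (a point fixed in the world has none). Each returns a list of dicts, best first, with "score" (0 to 1); they miss things now and then, are a little off and sometimes report something else, mostly with a low value. They report only what shows in the picture. A call takes as long as a camera call.
- r.cut_out(camera, query): "mask" (384x512 bool, what is visible of it) and "bbox" ([left, top, width, height] in pixels, round what is visible of it).
- r.spot_point(camera, query): "centre" ([column, row] in pixels: a listed point, or the origin of a listed thing).
The state is a dict: "time_s": time; "joints": joint angles; "qd": joint speeds; "joint_torque": joint torques, N m; "tcp_pos": TCP position; "eef_rot": TCP orientation; "contact_force": force on the tool from outside, world axes, zero at the start; "moment": the same for the moment, N m; "gripper_width": finger opening in m.
Only numpy, scipy, OpenCV 4.12 (cv2) and the standard library are available. Lean on these libraries where they do the work, as an engineer would, in place of code of your own. Each camera call takes 0.05 s, during which the arm holds its last target.

## Working session

There is one attempt and no reset: what is moved stays moved. The work goes in short steps, Python scripts to look and compute and a tool call to move; the robot and the scene stay as the last step left them, time stands still between calls to the robot, and variables do not carry over. Pictures are saved under pics/ and viewed, and the job is handed in when it is done.

Besides the shell and the picture viewer there is one more tool, called after "Call:" as name([rows], argument=value, ...), one row to a line, values as JSON. arm_command: Moves the arm, as the interface text tells. Shift numbers are shares of 0.02 m and turn numbers shares of 0.08 rad, none past 1 either way. Its arguments: {"type":"object","properties":{"plan":{"type":"array","items":{"type":"object","properties":{"dx":{"type":"number"},"dy":{"type":"number"},"dz":{"type":"number"},"wx":{"type":"number"},"wy":{"type":"number"},"wz":{"type":"number"}}}},"fingers":{"type":"number"},"force":{"type":"number"}},"required":["plan"]}

```bash
mkdir -p pics; ls
python3 - <<'E'
from plant import r
import cv2
print(r.get_state())
for n in ("scene","side","wrist"):
    p,d=r.capture(n); cv2.imwrite(f"pics/{n}0.png",p[:,:,::-1])
    import numpy as np; np.save(f"pics/{n}0.npy",d)
    m=r.camera_model(n); print(n,m)
E
```

```text
pics
{'time_s': 0.0, 'joints': array([ 1.65060457e+01,  2.05924954e+01,  6.36081350e-01, -1.86008208e-02,
       -7.01378000e+01, -1.65072920e+01]), 'qd': array([-0.04768446, -0.05814553, -0.01060912,  0.01132585, -0.0593222 ,
       -0.14018576]), 'joint_torque': array([-8.00930356e-04, -5.82726967e+01,  2.93058443e+01,  6.99745238e+00,
        6.93249181e-03, -2.06530804e-04]), 'tcp_pos': array([ 6.74497550e-01, -4.59197468e-05,  2.10433066e-01]), 'eef_rot': array([  95.99425487,   89.90417643, -174.01332562]), 'contact_force': array([ 0.04548505,  0.51175574, -0.33280657]), 'moment': array([-0.00735921, -0.01963336, -0.01177801]), 'gripper_width': 0.0876474912962823}
scene {'vertical_fov': 52.5015031173648, 'cx': 255.3482172694102, 'cy': 190.11952809563707, 'R': array([[-0.78946974, -0.61376382, -0.0056124 ],
       [-0.34533388,  0.45171691, -0.82261555],
       [ 0.50742688, -0.64749193, -0.56857027]]), 't': array([0.47149047, 0.23405358, 0.95457171])}
side {'vertical_fov': 50.20433163280905, 'cx': 260.0911799062317, 'cy': 186.57783780440667, 'R': array([[-0.94092568, -0.33787361,  0.02236729],
       [-0.16657344,  0.40434682, -0.89930914],
       [ 0.29480869, -0.84990886, -0.43674108]]), 't': array([0.50739863, 0.13924833, 1.32534104])}
wrist {'vertical_fov': 63.91617409145113, 'cx': 257.8361940917654, 'cy': 192.1054072049424, 'R': array([[-9.99998456e-01, -1.94752151e-04,  1.74656227e-03],
       [ 2.91921860e-04,  9.61624870e-01,  2.74367498e-01],
       [-1.73297138e-03,  2.74367584e-01, -9.61623328e-01]]), 't': array([ 0.67409443, -0.03503609,  0.39083577])}
```

View pics/scene0.png

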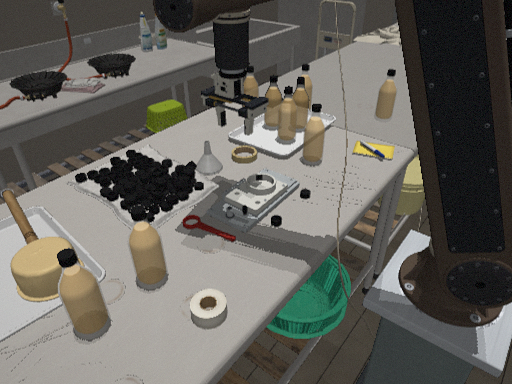

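View pics/side0.png

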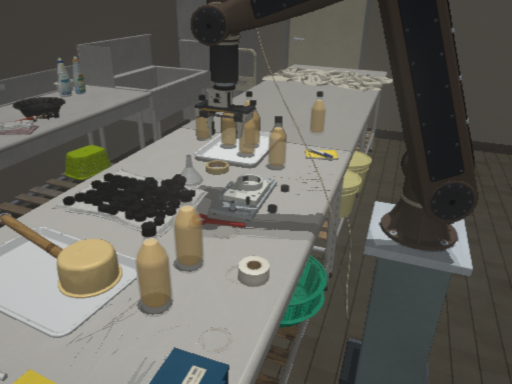

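View pics/wrist0.png

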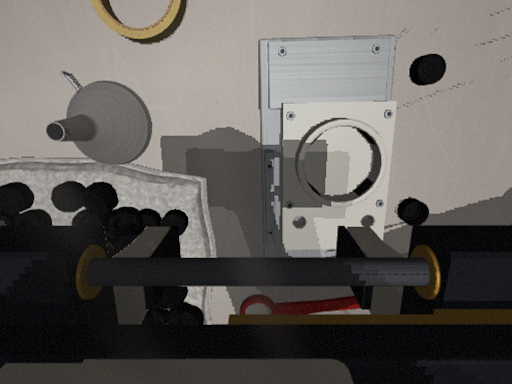

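```bash
cat > h.py <<'E'
from plant import r
import numpy as np, cv2
def f(m): return 192/np.tan(np.radians(m["vertical_fov"])/2)
def atz(n,px,z,m=None):
    m=m or r.camera_model(n); R=np.array(m["R"]);t=np.array(m["t"])
    d=R.T@np.array([(px[0]-m["cx"])/f(m),(px[1]-m["cy"])/f(m),1]); C=-R.T@t
    return C+d*(z-C[2])/d[2]
def proj(n,X,m=None):
    m=m or r.camera_model(n); c=np.array(m["R"])@np.array(X)+m["t"]
    return np.array([m["cx"]+f(m)*c[0]/c[2], m["cy"]+f(m)*c[1]/c[2]])
def cloud(n,d,m=None):
    m=m or r.camera_model(n)
    v,u=np.mgrid[:384,:512]; P=np.stack([(u-m["cx"])/f(m)*d,(v-m["cy"])/f(m)*d,d],-1)
    return (P-m["t"])@np.array(m["R"])
E
python3 - <<'E'
from h import *
Z={"ledge":.028,"fence":.045,"pin_near":.028,"pin_far":.028,"nest_plate":.028,"plate_end":.046,"collar":.07,"hole_near":.028,"hole_far":.028,"hold_down_pivot":.04,"hold_down_knob":.06,"cap_a":0,"bottle_left":0,"label_roll":0,"cap_key":0,"jig_base":0}
for c in ("scene","wrist","side"):
    for q,z in Z.items():
        if c=="side" and q in("cap_key","label_roll","fence","ledge"): continue
        for o in r.spot_point(c,q)[:2]:
            print(c,q,round(o["score"],2),np.round(o["centre"],1),np.round(atz(c,o["centre"],z),4)[:2])
print(r.get_state()["time_s"])
E
```

```text
scene ledge 0.98 [274.5 177.2] [ 0.598  -0.1063]
scene fence 0.88 [234.4 189.2] [0.6425 0.0486]
scene pin_near 0.81 [251.6 205.7] [0.5603 0.0658]
scene pin_far 0.63 [206.  312.6] [0.3971 0.4345]
scene pin_far 0.56 [230.7 195. ] [0.6474 0.0618]
scene nest_plate 0.83 [257.8 193.3] [0.5852 0.0025]
scene nest_plate 0.66 [232.6 198. ] [0.6321 0.0705]
scene plate_end 0.85 [274.6 179.9] [ 0.5723 -0.0703]
scene collar 0.98 [259.9 180.2] [ 0.587  -0.0107]
scene hole_near 0.81 [257.3 206.7] [0.5435 0.0592]
scene hole_near 0.72 [304.6 193.6] [ 0.4666 -0.086 ]
scene hole_far 0.63 [236.8 196.9] [0.6255 0.058 ]
scene hole_far 0.26 [311.6 159. ] [ 0.5621 -0.2869]
scene hold_down_pivot 0.9 [229.2 209.6] [0.5908 0.1332]
scene hold_down_pivot 0.37 [251.  203.2] [0.5595 0.0695]
scene hold_down_knob 0.61 [243.4 211.8] [0.5343 0.1356]
scene hold_down_knob 0.18 [229.4 199.8] [0.6038 0.1161]
scene cap_a 0.7 [274.8 221.8] [0.4792 0.0573]
scene cap_a 0.42 [304.8 195. ] [ 0.4815 -0.1147]
scene bottle_left 0.67 [209.8 312.2] [0.4078 0.4139]
scene bottle_left 0.56 [156.1 278.7] [0.5851 0.4219]
scene label_roll 
[... 1302 characters left out ...]
88 [254.2 176.3] [ 0.5975 -0.0927]
side plate_end 0.54 [249.1 178.5] [ 0.6082 -0.0666]
side collar 0.78 [249.8 180.5] [ 0.5812 -0.0031]
side hole_near 0.61 [251.9 201.3] [0.5454 0.0684]
side hole_far 0.94 [233.5 196.2] [0.6192 0.057 ]
side hole_far 0.4 [246.9 199.4] [0.5666 0.0618]
side hold_down_pivot 0.57 [230.8 202. ] [0.6017 0.1211]
side hold_down_knob 0.66 [251.2 199.1] [0.5322 0.1112]
side hold_down_knob 0.47 [225.2 185.6] [0.6539 0.0499]
side cap_a 0.53 [274.2 208.3] [0.4731 0.0383]
side cap_a 0.38 [284.2 188.7] [ 0.4855 -0.1242]
side bottle_left 0.84 [189.1 264.4] [0.5928 0.4319]
side bottle_left 0.64 [252.7 199.1] [0.5671 0.0019]
side jig_base 0.94 [242.6 200.2] [0.5979 0.0237]
2.35
```

Run:
```python
from h import *
from scipy.spatial.transform import Rotation as Ro
s=r.get_state(); print(np.round(Ro.from_euler("xyz",s["eef_rot"],degrees=True).as_matrix(),3))
m=r.camera_model("wrist"); print("cam",-np.array(m["R"]).T@m["t"])
for q in("bottle_right","bottle_left"):
  for o in r.cut_out("scene",q)[:3]: print(q,o["score"],o["bbox"])
print(atz("scene",(313,163),0), atz("scene",(313,160),0))
```

```text
[[-0. -1.  0.]
 [-0.  0.  1.]
 [-1.  0. -0.]]
cam [ 0.67493036 -0.07341984  0.38498119]
bottle_right 0.68 [302.3, 102.6, 22.9, 66.4]
bottle_left 0.44 [304.3, 100.8, 21.9, 71.5]
[ 0.56607315 -0.30759239  0.        ] [ 0.57744292 -0.32657436  0.        ]
```

Run:
```python
import cv2
p=cv2.imread("pics/scene0.png")[140:260,170:330]; cv2.imwrite("pics/sc_z.png",cv2.resize(p,None,fx=5,fy=5,interpolation=3))
```

```text
(no output)
```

View pics/sc_z.png

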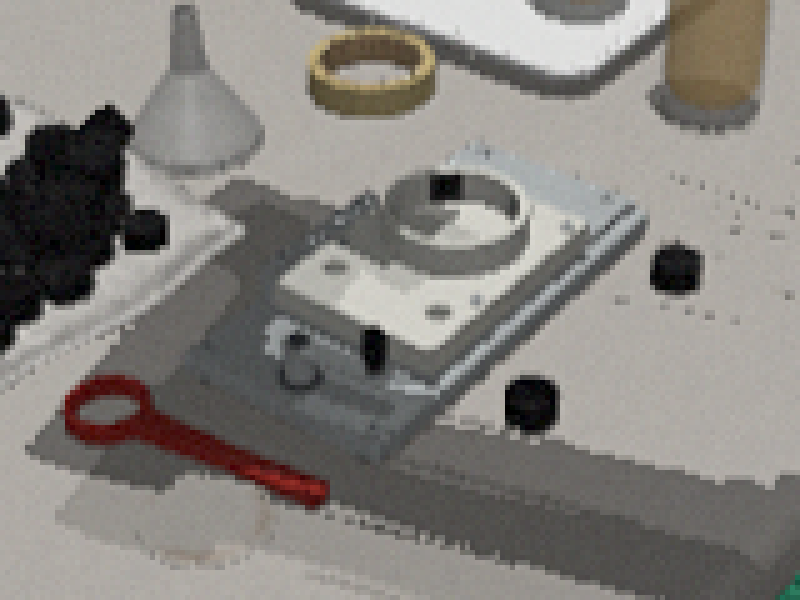

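Call:
arm_command([
  {"dx": -0.7, "dy": 0.7, "dz": 0.6},
  {"dx": -0.7, "dy": 0.7, "dz": 0.6},
  {"dx": -0.7, "dy": 0.7, "dz": 0.6},
  {"dx": -0.7, "dy": 0.7, "dz": 0.6},
  {"dx": -0.7, "dy": 0.7, "dz": 0.6},
  {"dx": -0.7, "dy": 0.7, "dz": 0.6},
  {},
  {},
], fingers=1, force=20)

```text
schema error: expected keys dx, dy, dz, wx, wy, wz
```

Run:
```python
from h import *
s=r.get_state(); print(s["time_s"],s["tcp_pos"],s["eef_rot"],s["contact_force"],s["gripper_width"])
m=r.camera_model("wrist")
p,d=r.capture("wrist"); cv2.imwrite("pics/w1.png",p[:,:,::-1]); np.savez("pics/w1.npz",d=d,p=p,R=m["R"],t=m["t"])
Z={"ledge":.028,"fence":.045,"nest_plate":.028,"plate_end":.046,"collar":.07,"hole_near":.028,"hole_far":.028,"pin_near":.028,"hold_down_pivot":.04,"hold_down_knob":.06,"cap_a":0,"jig_base":0}
for q,z in Z.items():
        for o in r.spot_point("wrist",q)[:2]:
            print(q,round(o["score"],2),np.round(o["centre"],1),np.round(atz("wrist",o["centre"],z),4)[:2])
cv2.imwrite("pics/w1z.png",cv2.resize(p[:,:,::-1],(800,600),interpolation=3))
```

```text
2.45 [ 6.74978667e-01 -5.97021206e-05  2.11379262e-01] [-145.79654483   89.99815768  -55.80009698] [ 0.0864156   0.63903164 -0.27781291] 0.08750913643051365
ledge 0.91 [329.8  73.2] [ 0.5966 -0.1059]
ledge 0.35 [274.4 196.2] [0.6547 0.0336]
nest_plate 0.8 [332.7 175.5] [0.5858 0.008 ]
plate_end 0.63 [340.5 103.2] [ 0.5873 -0.0745]
collar 0.95 [339.5 166.4] [ 0.5899 -0.0113]
hole_near 0.92 [362.2 217.9] [0.5457 0.0616]
hole_near 0.47 [409.2 211.9] [0.4887 0.0538]
hole_far 0.95 [297.9 217. ] [0.6252 0.0604]
pin_near 0.7 [358.1 221.9] [0.5503 0.0669]
hold_down_pivot 0.55 [361.9 217.8] [0.5504 0.057 ]
cap_a 0.57 [409.  207.7] [0.4751 0.0579]
jig_base 0.28 [422.9  69.3] [ 0.4819 -0.1127]
```

View pics/w1z.png

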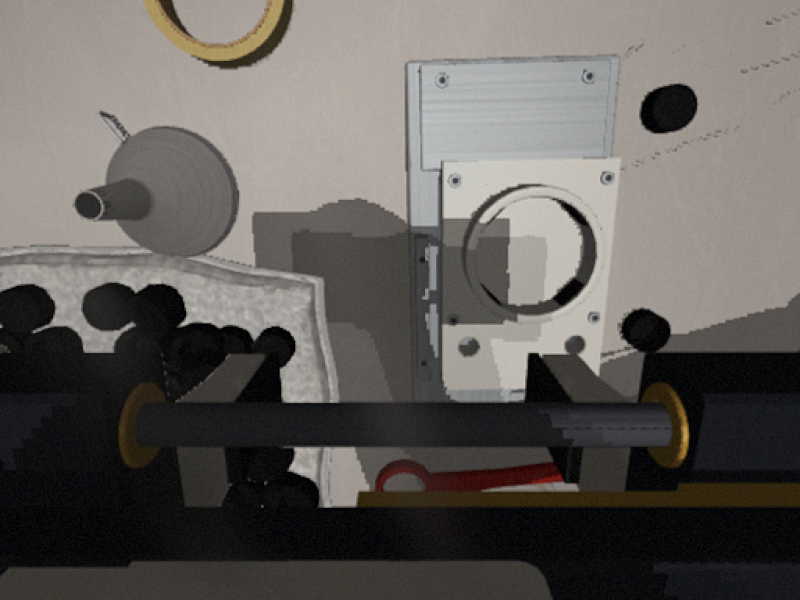

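Call:
arm_command([
  {"dx": -0.7, "dy": 0.7, "dz": 0.7, "wx": 0, "wy": 0, "wz": 0},
  {"dx": -0.7, "dy": 0.7, "dz": 0.7, "wx": 0, "wy": 0, "wz": 0},
  {"dx": -0.7, "dy": 0.7, "dz": 0.7, "wx": 0, "wy": 0, "wz": 0},
  {"dx": -0.7, "dy": 0.7, "dz": 0.7, "wx": 0, "wy": 0, "wz": 0},
  {"dx": -0.7, "dy": 0.7, "dz": 0.7, "wx": 0, "wy": 0, "wz": 0},
  {"dx": -0.7, "dy": 0.7, "dz": 0.7, "wx": 0, "wy": 0, "wz": 0},
  {"dx": -0.3, "dy": 0.3, "dz": 0.7, "wx": 0, "wy": 0, "wz": 0},
  {"dx": 0, "dy": 0, "dz": 0, "wx": 0, "wy": 0, "wz": 0},
], fingers=1, force=20)

```text
time_s: 3.77
tcp_pos: [0.581, 0.1005, 0.3033]
eef_rot: [93.6, 89.8, -176.6]
contact_force: [-0.8, -0.8, 0.5]
gripper_width: 0.0396
```

Run:
```python
from h import *
s=r.get_state(); print(s["time_s"],s["tcp_pos"],s["eef_rot"],s["contact_force"],s["gripper_width"])
m=r.camera_model("wrist")
p,d=r.capture("wrist"); cv2.imwrite("pics/w1.png",p[:,:,::-1]); np.savez("pics/w1.npz",d=d,p=p,R=m["R"],t=m["t"])
Z={"ledge":.028,"fence":.045,"nest_plate":.028,"plate_end":.046,"collar":.07,"hole_near":.028,"hole_far":.028,"pin_near":.028,"hold_down_pivot":.04,"hold_down_knob":.06,"cap_a":0,"jig_base":0}
for q,z in Z.items():
        for o in r.spot_point("wrist",q)[:2]:
            print(q,round(o["score"],2),np.round(o["centre"],1),np.round(atz("wrist",o["centre"],z),4)[:2])
cv2.imwrite("pics/w2z.png",cv2.resize(p[:,:,::-1],(800,600),interpolation=3))
```

```text
3.7667 [0.58097602 0.1004697  0.30334191] [  93.59652324   89.7855161  -176.60211578] [-0.82852977 -0.7696582   0.54590988] 0.03960929087879883
fence 0.97 [202.3 110.1] [0.654  0.0319]
nest_plate 0.96 [253.5  92.3] [0.5846 0.0083]
nest_plate 0.61 [221.7 134.4] [0.6306 0.0654]
plate_end 0.92 [251.5  21.1] [ 0.586 -0.076]
plate_end 0.56 [252.1  92.1] [0.5862 0.0084]
collar 0.94 [247.4  72.3] [ 0.5914 -0.014 ]
hole_near 0.69 [281.8 131. ] [0.5445 0.0606]
hole_far 0.57 [225.7 130.7] [0.6246 0.0597]
hole_far 0.18 [237.5 218.4] [0.6109 0.1929]
pin_near 0.94 [276.4 136.6] [0.5523 0.0686]
pin_near 0.25 [286.1 174.7] [0.5373 0.1246]
hold_down_pivot 0.73 [249.  180.4] [0.5922 0.1301]
hold_down_pivot 0.26 [278.2 132.4] [0.5507 0.0618]
hold_down_knob 0.81 [284.3 176.7] [0.543  0.1206]
cap_a 0.68 [327.4 125. ] [0.4735 0.0549]
cap_a 0.22 [222.3 137.2] [0.633  0.0721]
```

View pics/w2z.png

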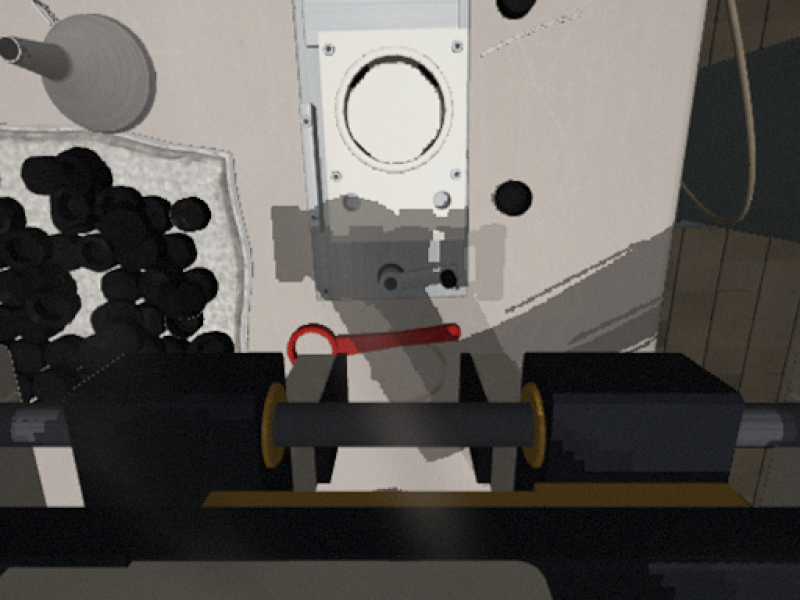

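Run:
```python
import cv2,numpy as np
p=cv2.imread("pics/w1.png")[0:200,185:320]; cv2.imwrite("pics/w1zz.png",cv2.resize(p,None,fx=3,fy=3,interpolation=cv2.INTER_CUBIC))
```

```text
(no output)
```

View pics/w1zz.png

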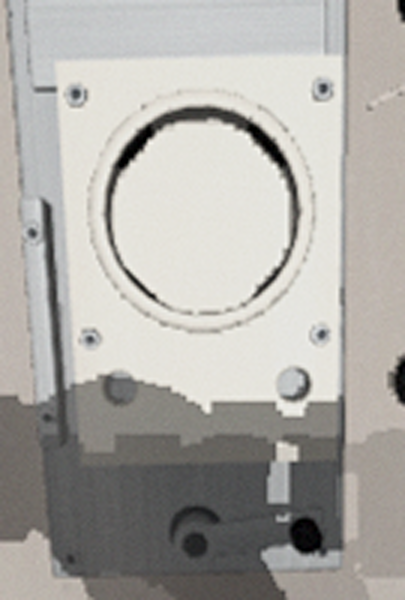

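Run:
```python
from h import *
def w(u,v,z): return np.round(atz("wrist",(185+u/3,v/3),z)[:2]*1000,1)
for n,u,v,z in [("TL",57,60,.046),("TR",344,55,.046),("BL",80,467,.046),("BR",342,462,.046),("bBL",55,573,.02),("bBR",342,567,.02),("fenceTop",45,200,.045),("fenceBot",62,440,.045),("ledgeL",33,90,.028),("knobtop",306,535,.074),("screw",194,545,.051)]: print(n,w(u,v,z))
```

```text
TL [645.6 -77.2]
TR [526.1 -78.6]
BL [643.9  93.1]
BR [521.7  91.6]
bBL [662.9 151.6]
bBR [516.3 149.5]
fenceTop [653.8 -23.1]
fenceBot [651.8  80.7]
ledgeL [659.4 -69.8]
knobtop [540.7 119.8]
screw [591.1 129.7]
```

Call:
arm_command([
  {"dx": 0.8, "dy": 0.8, "dz": -0.8, "wx": 0, "wy": 0, "wz": 0},
  {"dx": 0.8, "dy": 0.8, "dz": -0.8, "wx": 0, "wy": 0, "wz": 0},
  {"dx": 0.8, "dy": 0.8, "dz": -0.8, "wx": 0, "wy": 0, "wz": 0},
  {"dx": 0.8, "dy": 0.8, "dz": -0.8, "wx": 0, "wy": 0, "wz": 0},
  {"dx": 0.8, "dy": 0.8, "dz": -0.8, "wx": 0, "wy": 0, "wz": 0},
  {"dx": 0.8, "dy": 0.8, "dz": -0.8, "wx": 0, "wy": 0, "wz": 0},
  {"dx": 1, "dy": 0, "dz": 0, "wx": 0, "wy": 0, "wz": 0},
  {"dx": 1, "dy": 0, "dz": 0, "wx": 0, "wy": 0, "wz": 0},
  {"dx": 1, "dy": 0, "dz": 0, "wx": 0, "wy": 0, "wz": 0},
  {"dx": 0.5, "dy": 0, "dz": 0, "wx": 0, "wy": 0, "wz": 0},
  {"dx": 0, "dy": 0, "dz": 0, "wx": 0, "wy": 0, "wz": 0},
])

```text
time_s: 5.33
tcp_pos: [0.48, -0.0024, 0.1298]
eef_rot: [97.6, 89.9, -172.8]
contact_force: [0.2, 0.3, 0.9]
gripper_width: 0.0009
```

Run:
```python
from h import *
s=r.get_state(); print(s["time_s"],s["tcp_pos"],s["eef_rot"],s["contact_force"],s["gripper_width"],r.tcp_to_tips)
```

```text
5.3333 [ 0.48002068 -0.00235705  0.12982702] [  97.57976876   89.90444496 -172.79293086] [0.22772446 0.31482272 0.89555422] 0.0008795399083216086 0.011
```

Call:
arm_command([
  {"dx": 1, "dy": 0, "dz": 0.1, "wx": 0, "wy": 0, "wz": 0},
  {"dx": 1, "dy": 0, "dz": 0.1, "wx": 0, "wy": 0, "wz": 0},
  {"dx": 1, "dy": 0, "dz": 0.1, "wx": 0, "wy": 0, "wz": 0},
  {"dx": 0.6, "dy": 0, "dz": 0.1, "wx": 0, "wy": 0, "wz": 0},
  {"dx": 0.2, "dy": 0, "dz": 0, "wx": 0, "wy": 0, "wz": 0},
  {"dx": 0.1, "dy": 0, "dz": 0, "wx": 0, "wy": 0, "wz": 0},
  {"dx": 0, "dy": 0, "dz": 0, "wx": 0, "wy": 0, "wz": 0},
])

```text
time_s: 5.92
tcp_pos: [0.4844, 0.0068, 0.0538]
eef_rot: [-81.8, 89.7, 7.9]
contact_force: [-0.7, 0.2, -0.6]
gripper_width: 0.0003
```

```bash
cat > snap.py <<'E'
from h import *
import sys
n=sys.argv[1]
s=r.get_state(); print(round(s["time_s"],2),np.round(s["tcp_pos"],4),np.round(s["contact_force"],1))
ims=[]
for c,(u,v) in (("scene",(255,195)),("side",(245,190))):
    p,d=r.capture(c); a=p[v-50:v+50,u-60:u+60,::-1]
    ims.append(cv2.resize(a,(400,333),interpolation=cv2.INTER_CUBIC))
cv2.imwrite(f"pics/{n}.png",np.hstack(ims))
E
python3 snap.py s2
```

```text
5.92 [0.4844 0.0068 0.0538] [-0.7  0.2 -0.6]
```

View pics/s2.png

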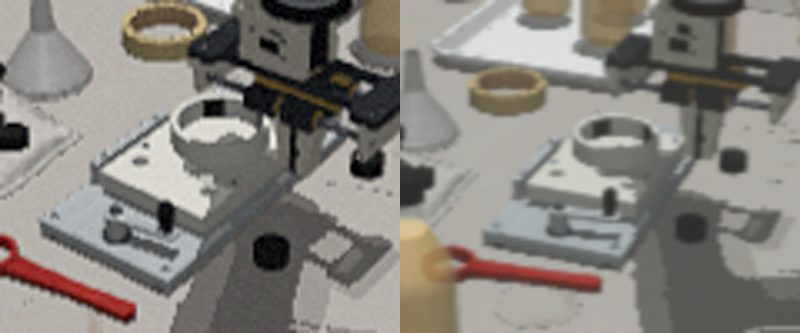

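Call:
arm_command([
  {"dx": 0.3, "dy": -0.1, "dz": 0, "wx": 0, "wy": 0, "wz": 0},
  {"dx": 0.1, "dy": -0.2, "dz": 0, "wx": 0, "wy": 0, "wz": 0},
  {"dx": 0, "dy": -0.2, "dz": 0, "wx": 0, "wy": 0, "wz": 0},
  {"dx": 0, "dy": -0.2, "dz": 0, "wx": 0, "wy": 0, "wz": 0},
  {"dx": 0, "dy": -0.15, "dz": 0, "wx": 0, "wy": 0, "wz": 0},
  {"dx": 0, "dy": -0.1, "dz": 0, "wx": 0, "wy": 0, "wz": 0},
])

```text
time_s: 6.52
tcp_pos: [0.5079, 0.0073, 0.0487]
eef_rot: [-75.4, 89.3, 14.3]
contact_force: [0.4, 0.3, -0.3]
gripper_width: 0.0007
```

```bash
python3 snap.py s3
```

```text
6.52 [0.5079 0.0073 0.0487] [ 0.4  0.3 -0.3]
```

View pics/s3.png

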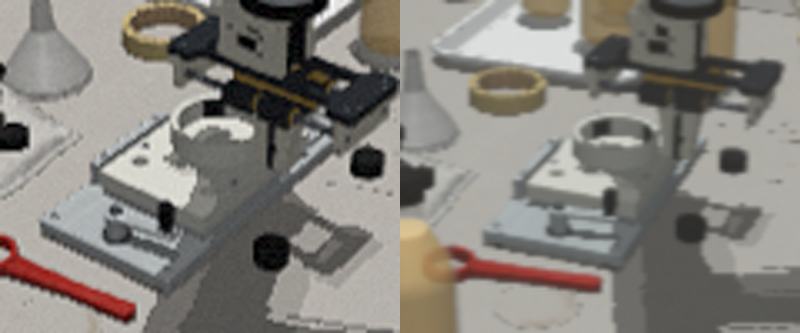

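Call:
arm_command([
  {"dx": 0.15, "dy": -0.1, "dz": 0, "wx": 0, "wy": 0, "wz": 0},
  {"dx": 0, "dy": -0.1, "dz": 0, "wx": 0, "wy": 0, "wz": 0},
  {"dx": 0, "dy": -0.1, "dz": 0, "wx": 0, "wy": 0, "wz": 0},
  {"dx": 0, "dy": -0.1, "dz": 0, "wx": 0, "wy": 0, "wz": 0},
])

```text
time_s: 6.95
tcp_pos: [0.5157, 0.0071, 0.0453]
eef_rot: [-74.8, 89.4, 15.0]
contact_force: [0.2, -0.1, 0.4]
gripper_width: 0.0002
```

Call:
arm_command([
  {"dx": 0, "dy": -0.1, "dz": 0, "wx": 0, "wy": 0, "wz": 0},
  {"dx": 0, "dy": -0.1, "dz": 0, "wx": 0, "wy": 0, "wz": 0},
])

```text
time_s: 7.12
tcp_pos: [0.52, 0.0071, 0.0453]
eef_rot: [-74.9, 89.4, 14.8]
contact_force: [1.2, -0.2, 0.2]
gripper_width: 0.0003
```

```bash
python3 snap.py s4
```

```text
7.12 [0.52   0.0071 0.0453] [ 1.2 -0.2  0.2]
```

View pics/s4.png

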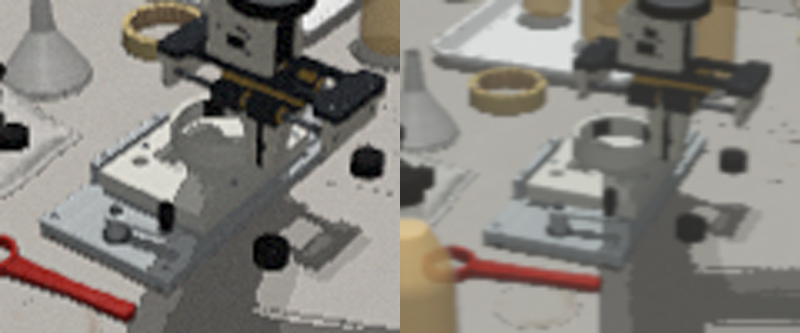

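Call:
arm_command([
  {"dx": 0, "dy": -0.1, "dz": 0, "wx": 0, "wy": 0, "wz": 0},
  {"dx": 0, "dy": -0.1, "dz": 0, "wx": 0, "wy": 0, "wz": 0},
])

```text
time_s: 7.38
tcp_pos: [0.5241, 0.007, 0.0454]
eef_rot: [-74.8, 89.4, 14.9]
contact_force: [-0.2, -0.1, 0.3]
gripper_width: 0.0006
```

Run:
```python
from h import *
m=r.camera_model("wrist")
p,d=r.capture("wrist"); np.savez("pics/w3.npz",p=p,d=d); cv2.imwrite("pics/w3z.png",cv2.resize(p[:,:,::-1],(800,600),interpolation=3))
```

```text
(no output)
```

View pics/w3z.png

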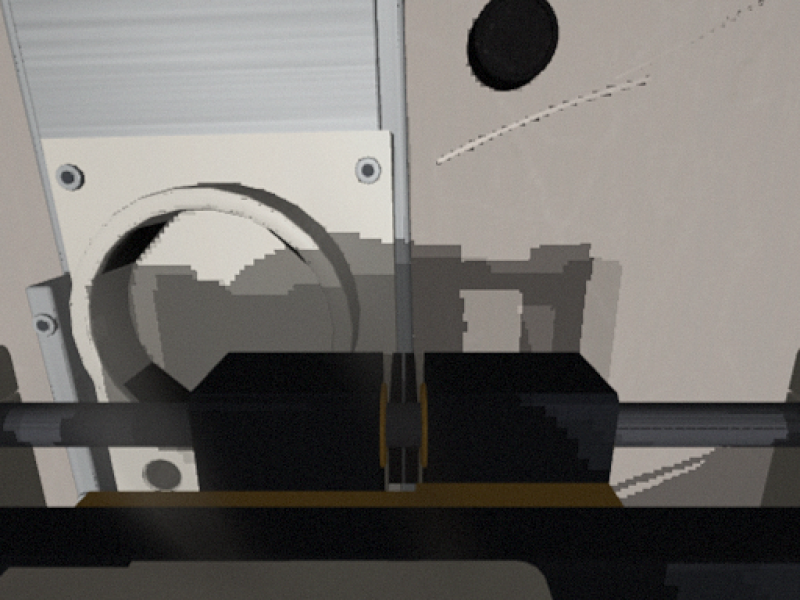

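Run:
```python
from h import *
def w(u,v,z): return np.round(atz("wrist",(u*.64,v*.64),z)[:2]*1000,1)
for n,u,v,z in [("TR",391,131,.046),("R2",392,235,.046),("TL",42,140,.046),("L2",66,275,.046),("fence",52,288,.045),("fence2",99,490,.045),("Lend",88,400,.046),("cap",512,45,.019)]: print(n,w(u,v,z))
```

```text
TR [528.  -76.7]
R2 [528.1 -41.4]
TL [648.1 -74.4]
L2 [649.3 -26.9]
fence [656.3 -21.6]
fence2 [654.7  67.7]
Lend [650.7  24.5]
cap [ 483.3 -108.5]
```

Call:
arm_command([
  {"dx": 0, "dy": -0.1, "dz": 0, "wx": 0, "wy": 0, "wz": 0},
  {"dx": 0, "dy": -0.1, "dz": 0, "wx": 0, "wy": 0, "wz": 0},
])

```text
time_s: 7.6
tcp_pos: [0.5274, 0.007, 0.0451]
eef_rot: [-72.0, 89.5, 17.7]
contact_force: [-4.5, 2.6, 1.7]
gripper_width: 0.0001
```

Call:
arm_command([
  {"dx": 0, "dy": -0.1, "dz": 0, "wx": 0, "wy": 0, "wz": 0},
  {"dx": 0, "dy": -0.1, "dz": 0, "wx": 0, "wy": 0, "wz": 0},
])

```text
time_s: 7.77
tcp_pos: [0.5304, 0.007, 0.0449]
eef_rot: [-66.4, 89.6, 23.3]
contact_force: [-3.7, 2.4, 2.6]
gripper_width: 0.0005
```

Run:
```python
from h import *
m=r.camera_model("wrist")
p,d=r.capture("wrist"); np.savez("pics/w3.npz",p=p,d=d); cv2.imwrite("pics/w4z.png",cv2.resize(p[:,:,::-1],(800,600),interpolation=3))
```

```text
(no output)
```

View pics/w4z.png

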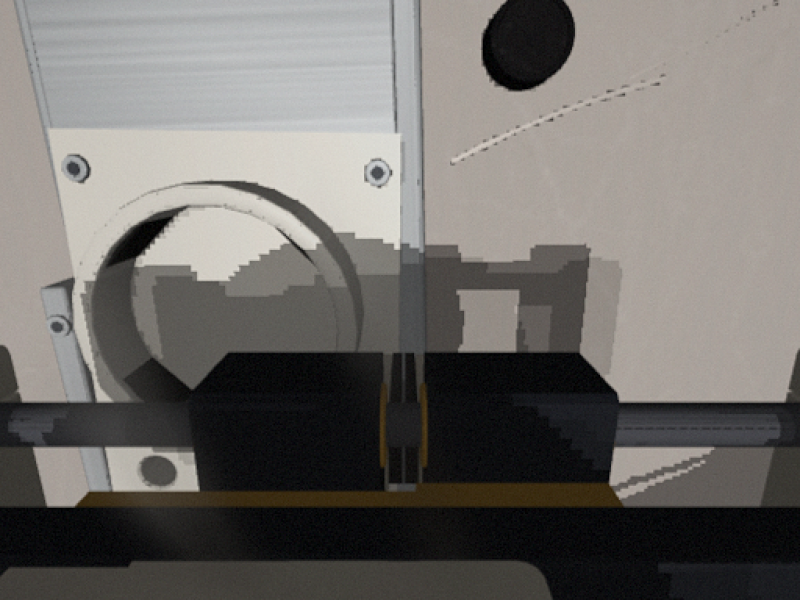

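Call:
arm_command([
  {"dx": 0, "dy": -0.1, "dz": 0, "wx": 0, "wy": 0, "wz": 0},
  {"dx": 0, "dy": -0.1, "dz": 0, "wx": 0, "wy": 0, "wz": 0},
])

```text
time_s: 7.98
tcp_pos: [0.5316, 0.0061, 0.0444]
eef_rot: [-28.5, 89.9, 61.1]
contact_force: [-9.9, 2.4, 9.0]
gripper_width: 0.0003
```

Call:
arm_command([
  {"dx": 0, "dy": -0.1, "dz": 0, "wx": 0, "wy": 0, "wz": 0},
  {"dx": 0, "dy": -0.1, "dz": 0, "wx": 0, "wy": 0, "wz": 0},
])

```text
time_s: 8.15
tcp_pos: [0.5321, 0.005, 0.044]
eef_rot: [93.4, 89.7, -177.0]
contact_force: [-8.7, 2.2, 7.2]
gripper_width: 0.0004
```

Run:
```python
from h import *
m=r.camera_model("wrist")
p,d=r.capture("wrist"); np.savez("pics/w3.npz",p=p,d=d); cv2.imwrite("pics/w5z.png",cv2.resize(p[:,:,::-1],(800,600),interpolation=3))
```

```text
(no output)
```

View pics/w5z.png

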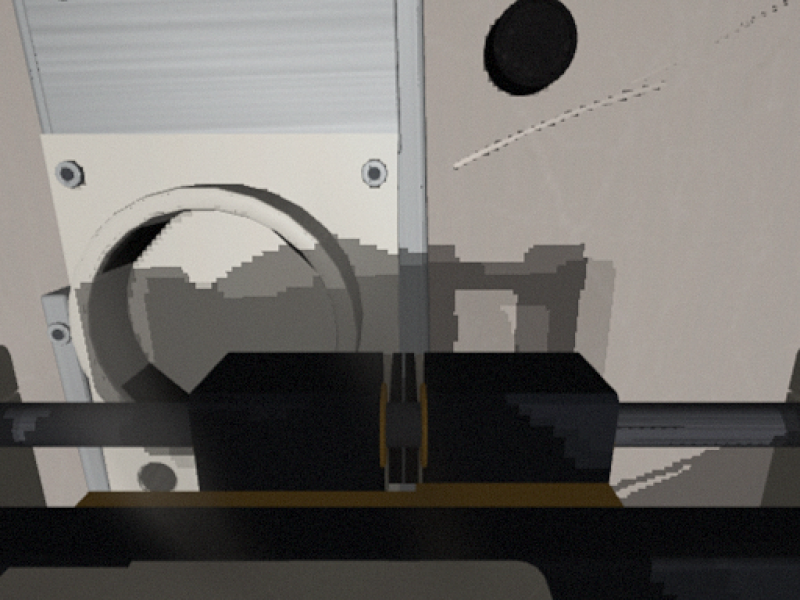

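Run:
```python
from h import *
def w(u,v,z): return np.round(atz("wrist",(u*.64,v*.64),z)[:2]*1000,1)
for n,u,v,z in [("TR",399,135,.046),("R2",398,235,.046),("TL",42,133,.046),("L2",70,275,.046),("fenceT",67,288,.045),("fence2",105,490,.045),("Lend",105,490,.046),("cap",512,45,.019)]: print(n,w(u,v,z))
p=np.load("pics/w3.npz")["p"][150:320,20:140,::-1]
cv2.imwrite("pics/w5c.png",cv2.resize(p,None,fx=4,fy=4,interpolation=3)); print(r.get_state()["contact_force"],r.get_state()["moment"],r.get_state()["joint_torque"])
```

```text
TR [532.7 -77.5]
R2 [533.4 -43.7]
TL [652.7 -79. ]
L2 [652.9 -30.1]
fenceT [655.6 -25. ]
fence2 [657.1  62.3]
Lend [656.3  61.5]
cap [ 490.2 -110.5]
[-8.19184975  0.85369124  7.93252777] [ 0.55303525  3.08089689 -0.06172853] [-9.17758942e-01 -4.36998689e+01  2.39978278e+01  6.32915452e+00
  2.76427880e+00  4.27089364e-02]
```

View pics/w5c.png

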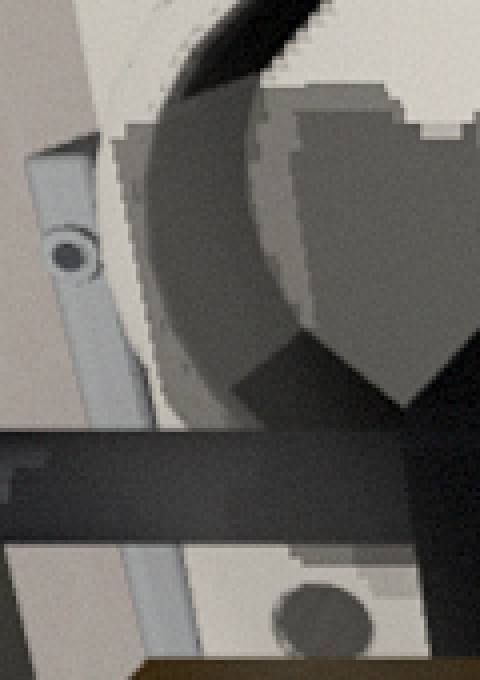

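Call:
arm_command([
  {"dx": -0.1, "dy": -0.2, "dz": 0, "wx": 0, "wy": 0, "wz": 0},
  {"dx": -0.05, "dy": -0.2, "dz": 0, "wx": 0, "wy": 0, "wz": 0},
])

```text
time_s: 8.37
tcp_pos: [0.535, 0.0028, 0.0454]
eef_rot: [102.7, 89.1, -167.8]
contact_force: [-10.3, 0.6, 0.2]
gripper_width: 0.0002
```

Run:
```python
from h import *
from scipy.spatial.transform import Rotation as Ro
s=r.get_state();print(s["moment"],s["contact_force"]); print(np.round(Ro.from_euler("xyz",s["eef_rot"],degrees=True).as_matrix(),3))
p,d=r.capture("wrist"); np.savez("pics/w3.npz",p=p,d=d); cv2.imwrite("pics/w6z.png",cv2.resize(p[:,:,::-1],(800,600),interpolation=3))
```

```text
[-0.03785034  3.79603639 -0.09035743] [-10.3030113    0.59672842   0.22626905]
[[-0.016 -1.     0.009]
 [-0.003  0.009  1.   ]
 [-1.     0.015 -0.003]]
```

View pics/w6z.png

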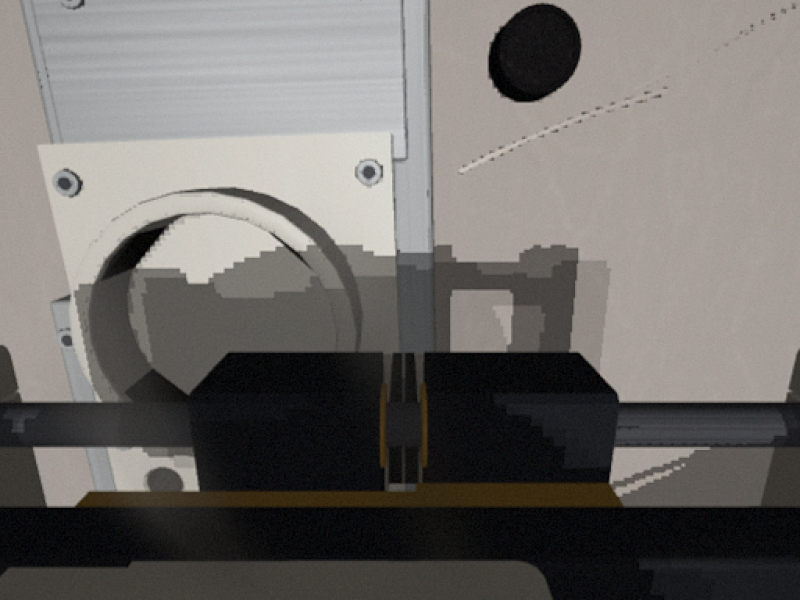

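```bash
python3 - <<'E'
from h import *
def w(u,v,z): return np.round(atz("wrist",(u*.64,v*.64),z)[:2]*1000,1)
for n,u,v,z in [("TR",391,133,.046),("R2",395,235,.046),("TL",38,146,.046),("L2",70,285,.046),("slabL",24,5,.020),("slabL2",55,140,.02),("slabR",429,5,.02),("slabR2",434,240,.02),("ledgeR",404,5,.028),("ledgeR2",407,158,.028)]: print(n,w(u,v,z))
p=np.load("pics/w3.npz")["p"][150:320,20:140,::-1]
cv2.imwrite("pics/w6c.png",cv2.resize(p,None,fx=4,fy=4,interpolation=3))
E
python3 snap.py s6
```

```text
TR [537.9 -80.5]
R2 [537.  -45.8]
TL [657.4 -77.3]
L2 [656.2 -28.8]
slabL [ 670.2 -127. ]
slabL2 [668.6 -80.6]
slabR [ 523.4 -126.4]
slabR2 [520.9 -39.8]
ledgeR [ 532.8 -124.1]
ledgeR2 [532.1 -72.5]
8.42 [0.5348 0.0027 0.0451] [-7.4 -0.2 -0.1]
```

View pics/w6c.png

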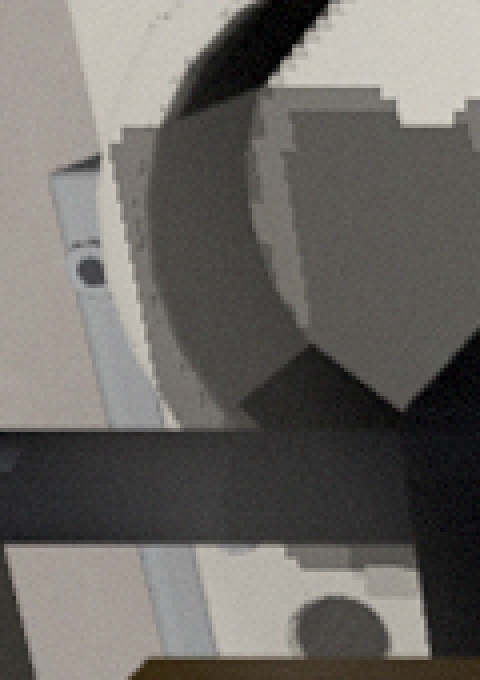

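View pics/s6.png

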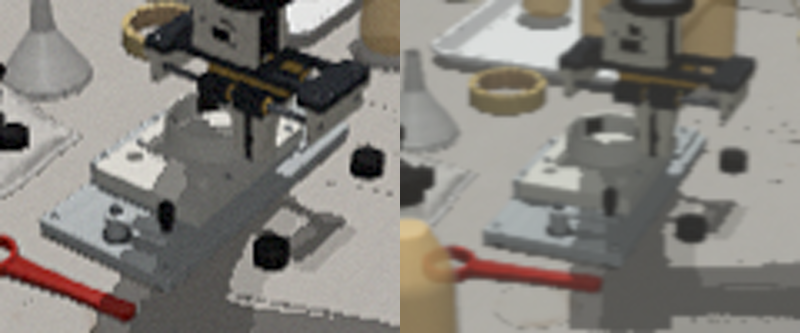

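Call:
arm_command([
  {"dx": 0, "dy": 0.4, "dz": 0, "wx": -0.37, "wy": 0, "wz": 0},
  {"dx": -0.3, "dy": 0.4, "dz": 0, "wx": 0, "wy": -0.2, "wz": 0},
  {"dx": -1, "dy": 0, "dz": 0, "wx": 0, "wy": 0, "wz": 0},
  {"dx": -1, "dy": 0, "dz": 0, "wx": 0, "wy": 0, "wz": 0},
  {"dx": -1, "dy": 0, "dz": -0.5, "wx": 0, "wy": 0, "wz": 0},
  {"dx": -1, "dy": 0, "dz": -1, "wx": 0, "wy": 0, "wz": 0},
  {"dx": -0.5, "dy": -0.8, "dz": -1, "wx": 0, "wy": 0, "wz": 0},
  {"dx": 0, "dy": -0.8, "dz": -1, "wx": 0, "wy": 0, "wz": 0},
  {"dx": 0, "dy": -0.8, "dz": -1, "wx": 0, "wy": 0, "wz": 0},
  {"dx": 0, "dy": -0.8, "dz": -0.8, "wx": 0, "wy": 0, "wz": 0},
  {"dx": 0, "dy": -0.5, "dz": 0, "wx": 0, "wy": 0, "wz": 0},
  {"dx": 0, "dy": 0, "dz": 0, "wx": 0, "wy": 0, "wz": 0},
], fingers=-0.4)

```text
time_s: 9.52
tcp_pos: [0.6014, -0.1072, 0.1534]
eef_rot: [-17.8, 88.7, 74.1]
contact_force: [-0.1, 0.7, -0.1]
gripper_width: 0.0612
```

```bash
python3 - <<'E'
from h import *
from scipy.spatial.transform import Rotation as Ro
s=r.get_state();print(s["tcp_pos"],s["moment"],s["contact_force"]); print(np.round(Ro.from_euler("xyz",s["eef_rot"],degrees=True).as_matrix(),3))
E
python3 snap.py s7
```

```text
[ 0.60141651 -0.10715195  0.15335089] [-0.04053033 -0.03209464 -0.0096005 ] [-0.09526037  0.71586578 -0.1376024 ]
[[ 0.006 -0.999 -0.032]
 [ 0.022 -0.032  0.999]
 [-1.    -0.007  0.022]]
9.52 [ 0.6014 -0.1072  0.1534] [-0.1  0.7 -0.1]
```

View pics/s7.png

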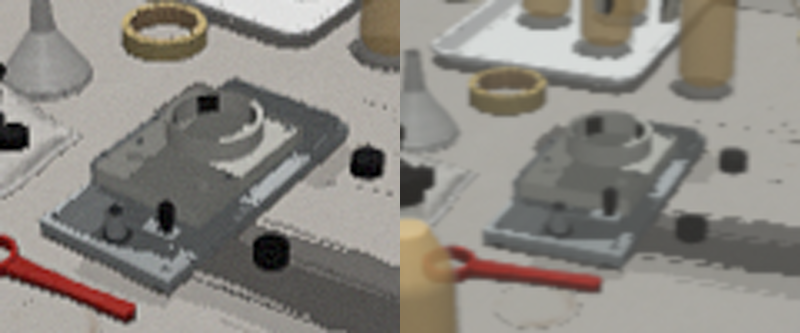

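Call:
arm_command([
  {"dx": 0.5, "dy": 0.2, "dz": -0.4, "wx": 0.12, "wy": 0.27, "wz": 0.08},
  {"dx": 1, "dy": 0, "dz": 0, "wx": 0, "wy": 0, "wz": 0},
  {"dx": 1, "dy": 0, "dz": 0, "wx": 0, "wy": 0, "wz": 0},
  {"dx": 0.5, "dy": 0, "dz": 0, "wx": 0, "wy": 0, "wz": 0},
  {"dx": 0, "dy": 0, "dz": 0, "wx": 0, "wy": 0, "wz": 0},
])

```text
time_s: 10.03
tcp_pos: [0.5937, -0.1113, 0.094]
eef_rot: [-70.4, 89.8, 21.1]
contact_force: [0.1, -0.7, 1.0]
gripper_width: 0.0611
```

```bash
python3 - <<'E'
from h import *
from scipy.spatial.transform import Rotation as Ro
s=r.get_state();print(s["tcp_pos"],s["contact_force"]); print(np.round(Ro.from_euler("xyz",s["eef_rot"],degrees=True).as_matrix(),3))
p,d=r.capture("wrist"); cv2.imwrite("pics/w8z.png",cv2.resize(p[:,:,::-1],(800,600),interpolation=3))
E
python3 snap.py s8
```

```text
[ 0.59365105 -0.11126963  0.09399436] [ 0.06602307 -0.72101017  1.01267516]
[[ 0.004 -1.    -0.027]
 [ 0.001 -0.027  1.   ]
 [-1.    -0.004  0.001]]
10.08 [ 0.5941 -0.1113  0.0949] [-1.  -0.3  0.3]
```

View pics/w8z.png

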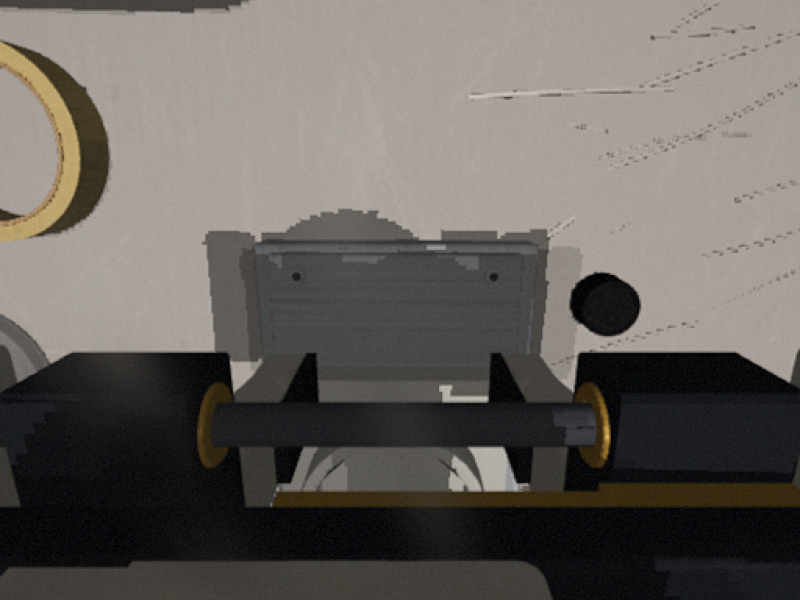

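View pics/s8.png

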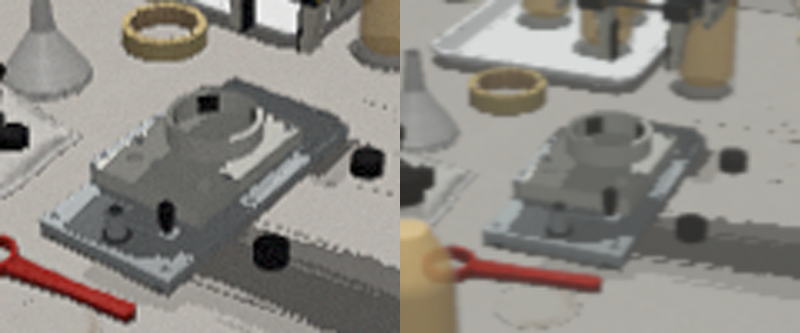

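Run:
```python
from h import *
def w(u,v,z): return np.round(atz("wrist",(u*.64,v*.64),z)[:2]*1000,1)
for n,u,v,z in [("end46",400,367,.046),("ledgefar",395,243,.028),("slabL",257,246,.02),("slabR",540,246,.02)]: print(n,w(u,v,z))
```

```text
end46 [596.8 -85.8]
ledgefar [ 601.1 -145.8]
slabL [ 673.7 -140.8]
slabR [ 525.4 -145. ]
```

Call:
arm_command([
  {"dx": 1, "dy": 0, "dz": -0.1, "wx": 0, "wy": 0, "wz": 0},
  {"dx": 0.8, "dy": 0, "dz": 0, "wx": 0, "wy": 0, "wz": 0},
  {"dx": 0.4, "dy": 0, "dz": 0, "wx": 0, "wy": 0, "wz": 0},
  {"dx": 0.15, "dy": -0.1, "dz": 0, "wx": 0, "wy": 0, "wz": 0},
  {"dx": 0.1, "dy": 0, "dz": 0, "wx": 0, "wy": 0, "wz": 0},
])

```text
time_s: 10.6
tcp_pos: [0.6037, -0.1127, 0.0537]
eef_rot: [-87.6, 88.9, 4.1]
contact_force: [-0.0, -0.1, -0.1]
gripper_width: 0.0615
```

```bash
python3 snap.py s9
```

```text
10.6 [ 0.6037 -0.1127  0.0537] [-0.  -0.1 -0.1]
```

View pics/s9.png

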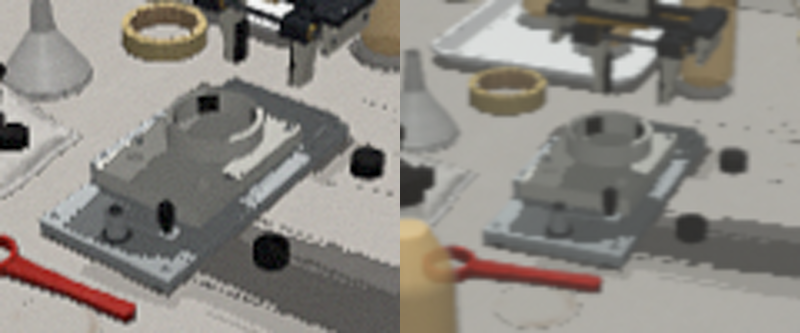

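Call:
arm_command([
  {"dx": 0.3, "dy": 0.2, "dz": 0, "wx": 0, "wy": 0, "wz": 0.15},
  {"dx": 0.1, "dy": 0.1, "dz": 0, "wx": 0, "wy": 0, "wz": 0},
  {"dx": 0, "dy": 0, "dz": 0, "wx": 0, "wy": 0, "wz": 0},
])

```text
time_s: 10.95
tcp_pos: [0.5981, -0.1129, 0.0468]
eef_rot: [-83.6, 89.5, 8.0]
contact_force: [-1.0, -0.7, 0.0]
gripper_width: 0.0614
```

```bash
cat > st.py <<'E'
from h import *
from scipy.spatial.transform import Rotation as Ro
s=r.get_state();print(round(s["time_s"],2),np.round(s["tcp_pos"],4),np.round(s["contact_force"],1),np.round(s["moment"],2)); print(np.round(Ro.from_euler("xyz",s["eef_rot"],degrees=True).as_matrix(),3))
E
python3 st.py
```

```text
10.95 [ 0.5981 -0.1129  0.0468] [-1.  -0.7  0. ] [-0.04  0.06 -0.04]
[[ 0.009 -1.    -0.029]
 [ 0.001 -0.029  1.   ]
 [-1.    -0.009  0.001]]
```

Call:
arm_command([
  {"dx": 0.12, "dy": 0.05, "dz": 0.2, "wx": 0.09, "wy": 0, "wz": 0.08},
  {"dx": 0.05, "dy": 0, "dz": 0.2, "wx": 0, "wy": 0, "wz": 0},
  {"dx": 0, "dy": 0, "dz": 0.15, "wx": 0, "wy": 0, "wz": 0},
  {"dx": 0, "dy": 0, "dz": 0.1, "wx": 0, "wy": 0, "wz": 0},
])

```text
time_s: 11.28
tcp_pos: [0.5968, -0.0991, 0.0435]
eef_rot: [-68.9, 89.8, 22.3]
contact_force: [-0.7, 0.5, 1.2]
gripper_width: 0.0611
```

```bash
python3 st.py
```

```text
11.28 [ 0.5968 -0.0991  0.0435] [-0.7  0.5  1.2] [ 0.01  0.01 -0.02]
[[ 0.003 -1.    -0.02 ]
 [ 0.001 -0.02   1.   ]
 [-1.    -0.003  0.001]]
```

Call:
arm_command([
  {"dx": 0, "dy": 0, "dz": 0.1, "wx": 0, "wy": 0, "wz": 0},
  {"dx": 0, "dy": 0, "dz": 0.1, "wx": 0, "wy": 0, "wz": 0},
  {"dx": 0, "dy": 0, "dz": 0.1, "wx": 0, "wy": 0, "wz": 0},
])

```text
time_s: 11.53
tcp_pos: [0.5968, -0.0919, 0.0437]
eef_rot: [-70.7, 89.8, 20.5]
contact_force: [0.2, 0.7, -0.5]
gripper_width: 0.0612
```

Call:
arm_command([
  {"dx": 0, "dy": 0, "dz": 0.1, "wx": 0, "wy": 0, "wz": 0},
  {"dx": 0, "dy": 0, "dz": 0.1, "wx": 0, "wy": 0, "wz": 0},
  {"dx": 0, "dy": 0, "dz": 0.1, "wx": 0, "wy": 0, "wz": 0},
])

```text
time_s: 11.78
tcp_pos: [0.5968, -0.0852, 0.0439]
eef_rot: [-72.5, 89.8, 18.8]
contact_force: [-0.4, 0.5, 0.6]
gripper_width: 0.0614
```

```bash
python3 st.py; python3 snap.py s10
```

```text
11.78 [ 0.5968 -0.0852  0.0439] [-0.4  0.5  0.6] [0.01 0.03 0.03]
[[ 0.003 -1.    -0.021]
 [ 0.001 -0.021  1.   ]
 [-1.    -0.003  0.001]]
11.78 [ 0.5968 -0.0852  0.0439] [-0.4  0.5  0.6]
```

View pics/s10.png

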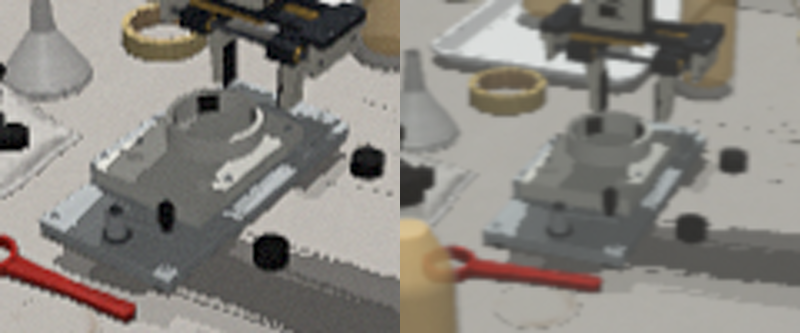

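Call:
arm_command([
  {"dx": 0, "dy": 0, "dz": 0.1, "wx": 0, "wy": 0, "wz": 0},
  {"dx": 0, "dy": 0, "dz": 0.1, "wx": 0, "wy": 0, "wz": 0},
])

```text
time_s: 12.05
tcp_pos: [0.5967, -0.0811, 0.0439]
eef_rot: [-72.4, 89.8, 18.8]
contact_force: [-0.6, 0.5, 0.3]
gripper_width: 0.0613
```

Call:
arm_command([
  {"dx": 0, "dy": 0, "dz": 0.1, "wx": 0, "wy": 0, "wz": 0},
  {"dx": 0, "dy": 0, "dz": 0.1, "wx": 0, "wy": 0, "wz": 0},
])

```text
time_s: 12.22
tcp_pos: [0.5966, -0.0768, 0.0439]
eef_rot: [-72.2, 89.8, 19.0]
contact_force: [-0.1, -0.4, -0.0]
gripper_width: 0.0615
```

```bash
python3 st.py; python3 snap.py s11
```

```text
12.22 [ 0.5966 -0.0768  0.0439] [-0.1 -0.4 -0. ] [ 0.   -0.   -0.03]
[[ 0.003 -1.    -0.021]
 [ 0.001 -0.021  1.   ]
 [-1.    -0.003  0.001]]
12.22 [ 0.5966 -0.0768  0.0439] [-0.1 -0.4 -0. ]
```

View pics/s11.png

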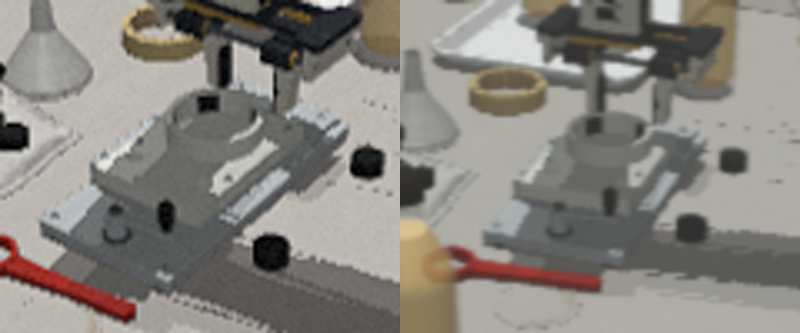

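Run:
```python
from h import *
p,d=r.capture("scene")
img=p[:,:,::-1].copy()
u,v=255,195
a=cv2.resize(img[v-60:v+40,u-40:u+80],(780,650),interpolation=3)[:600]
def T(q): q=np.array(q); return tuple(int(k) for k in ((q-[u-40,v-60])*6.5+3))
s=r.get_state(); x,y,z=s["tcp_pos"]
for dx in (-.0307,.0307):
  for dy in(-.0095,.0095):
    cv2.circle(a,T(proj("scene",(x+dx,y+dy,z-.011))),4,(0,0,255),1)
for X in [(.538,-.080,.046),(.657,-.0775,.046)]: cv2.circle(a,T(proj("scene",X)),4,(0,255,0),1)
cv2.imwrite("pics/s12.png",a)
```

```text
(no output)
```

View pics/s12.png

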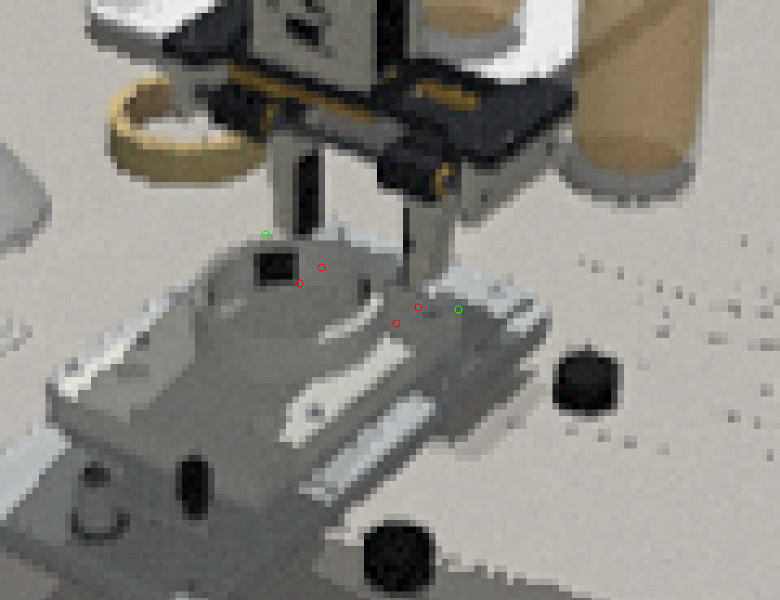

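Call:
arm_command([
  {"dx": 0, "dy": 0, "dz": 0.1, "wx": 0, "wy": 0, "wz": 0},
  {"dx": 0, "dy": 0, "dz": 0.1, "wx": 0, "wy": 0, "wz": 0},
])

```text
time_s: 12.53
tcp_pos: [0.5964, -0.0729, 0.0439]
eef_rot: [-72.8, 89.8, 18.4]
contact_force: [-0.8, 0.8, 0.5]
gripper_width: 0.0617
```

```bash
python3 st.py
python3 - <<'E'
from h import *
p,d=r.capture("wrist"); np.savez("pics/w13.npz",p=p,d=d); cv2.imwrite("pics/w13z.png",cv2.resize(p[:,:,::-1],(800,600),interpolation=3))
E
```

```text
12.53 [ 0.5964 -0.0729  0.0439] [-0.8  0.8  0.5] [-0.03 -0.01  0.05]
[[ 0.003 -1.    -0.021]
 [ 0.001 -0.021  1.   ]
 [-1.    -0.003  0.001]]
```

View pics/w13z.png

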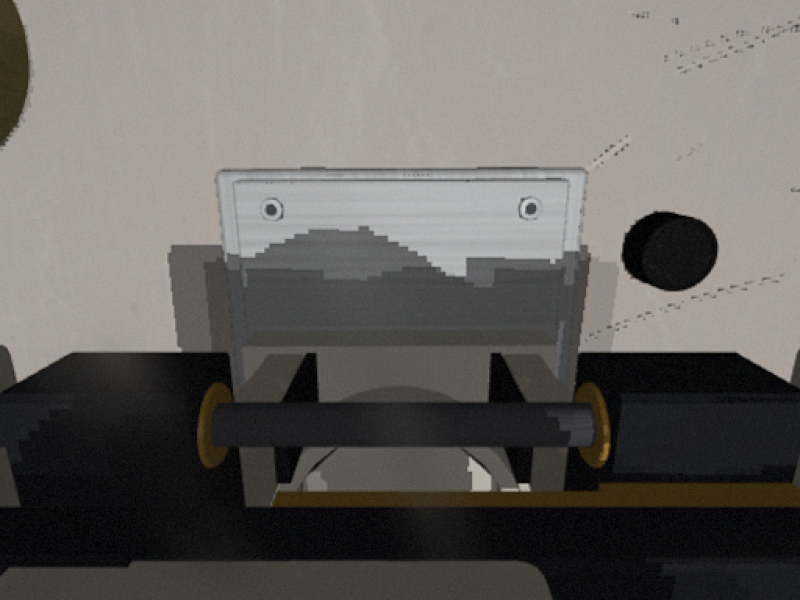

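Run:
```python
from h import *
def w(u,v,z): return np.round(atz("wrist",(u*.64,v*.64),z)[:2]*1000,1)
for n,u,v,z in [("top",400,347,.046),("bot",400,330,.028),("slabL",217,171,.02),("slabR",586,171,.02)]: print(n,w(u,v,z))
d=np.load("pics/w13.npz")["d"]; P=cloud("wrist",d)
for v in range(200,226,2): print(v,np.round(P[v,256]*1000,1), np.round(P[v,168]*1000,1))
s=r.get_state(); m=r.camera_model("wrist")
for X in [(s["tcp_pos"]+np.array([.0307,0.0095,-.011])),(s["tcp_pos"]+np.array([.0307,-0.0095,-.011]))]: print(proj("wrist",X)/.64)
```

```text
top [597.6 -78.4]
bot [597.7 -78.9]
slabL [ 671.7 -141.2]
slabR [ 525.4 -144.4]
200 [597.9 -86.4  27.6] [654.7 -85.2  27.8]
202 [597.8 -85.1  27.7] [654.7 -84.   28.3]
204 [597.8 -84.   28.5] [654.8 -82.5  28. ]
206 [597.8 -82.4  27.7] [654.6 -81.6  29.1]
208 [597.8 -81.3  28.5] [654.7 -80.1  28.9]
210 [597.7 -79.9  28.3] [655.1 -78.4  27.8]
212 [597.7 -78.9  29.6] [654.6 -77.7  29.7]
214 [597.7 -78.9  33.3] [653.7 -77.5  33. ]
216 [597.6 -79.2  37.6] [652.4 -77.9  37.6]
218 [597.6 -79.2  41.3] [651.5 -77.8  40.8]
220 [597.6 -79.3  44.7] [650.6 -77.7  43.9]
222 [597.6 -79.2  47.8] [649.7 -77.7  47. ]
224 [597.5 -77.9  47.8] [649.7 -76.5  47.2]
[328.32205138 368.32357827]
[327.33281303 325.10955299]
```

Run:
```python
from h import *
d=np.load("pics/w13.npz")["d"]; P=cloud("wrist",d)
for c in (185,195,205,320,335,345):
  for v in range(222,262,5): print(c,v,np.round(P[v,c]*1000,1))
```

```text
185 222 [639.9 -77.5  46.1]
185 227 [635.3 -82.2  64.9]
185 232 [633.7 -82.4  71.8]
185 237 [632.1 -82.7  78.7]
185 242 [632.3 -80.   78.6]
185 247 [630.7 -80.6  85.3]
185 252 [629.5 -80.7  90.5]
185 257 [628.4 -80.7  95.2]
195 222 [633.9 -77.8  46.3]
195 227 [630.8 -80.8  61.1]
195 232 [629.3 -81.1  68.7]
195 237 [628.4 -80.3  73.1]
195 242 [627.3 -80.2  78.7]
195 247 [627.5 -77.4  78.5]
195 252 [627.4 -75.1  79.4]
195 257 [627.1 -73.2  81. ]
205 222 [627.9 -77.9  46.4]
205 227 [628.1 -74.4  45.6]
205 232 [628.  -71.7  46.9]
205 237 [628.2 -68.1  46.2]
205 242 [628.3 -64.8  46.2]
205 247 [628.4 -61.5  46.1]
205 252 [628.3 -58.5  46.9]
205 257 [628.7 -54.3  45.4]
320 222 [559.5 -79.5  46.4]
320 227 [562.4 -82.1  60.5]
320 232 [563.8 -82.2  67.7]
320 237 [565.1 -82.4  74.5]
320 242 [566.  -81.9  79.4]
320 247 [565.7 -78.9  78.7]
320 252 [565.6 -76.5  79.4]
320 257 [565.8 -74.6  80.9]
335 222 [550.6 -79.7  46.4]
335 227 [555.1 -83.6  63.8]
335 232 [557.  -83.9  71.4]
335 237 [558.4 -83.9  77.5]
335 242 [559.4 -83.2  81.7]
335 247 [559.3 -80.9  82.5]
335 252 [561.9 -83.2  92.3]
335 257 [562.6 -82.5  95.6]
345 222 [544.6 -79.8  46.2]
345 227 [544.4 -76.6  46.4]
345 232 [551.8 -84.   71.3]
345 237 [553.5 -83.9  77.4]
345 242 [554.9 -83.8  82.8]
345 247 [556.4 -83.8  88.2]
345 252 [558.  -84.2  94. ]
345 257 [559.1 -84.   98.3]
```

Run:
```python
from h import *
d=np.load("pics/w13.npz")["d"]; P=cloud("wrist",d)
print("first finger rows")
for c in (180,190,325,335):
  for v in range(223,229): print(c,v,np.round(P[v,c]*1000,1))
p,d=r.capture("scene"); Q=cloud("scene",d)
m=(Q[...,0]>.54)&(Q[...,0]<.66)&(Q[...,1]>-.10)&(Q[...,1]<-.06)&(Q[...,2]>.03)&(Q[...,2]<.12)
v,u=np.nonzero(m)
for k in np.argsort(Q[m][:,2])[::6]: print(u[k],v[k],np.round(Q[v[k],u[k]]*1000,0))
```

```text
first finger rows
180 223 [642.7 -77.1  46.8]
180 224 [642.7 -76.5  46.8]
180 225 [643.  -75.5  45.9]
180 226 [643.1 -74.7  45.6]
180 227 [638.  -82.1  64.8]
180 228 [637.8 -82.   65.9]
190 223 [636.8 -77.2  46.6]
190 224 [637.1 -76.1  45.5]
190 225 [636.7 -76.1  47. ]
190 226 [636.9 -75.3  46.7]
190 227 [632.7 -82.3  64.8]
190 228 [632.4 -82.2  66.1]
325 223 [556.8 -79.5  47.8]
325 224 [556.6 -78.4  46.8]
325 225 [556.2 -77.3  45.6]
325 226 [556.1 -76.6  45.5]
325 227 [560.8 -84.   65.1]
325 228 [561.1 -84.   66.5]
335 223 [550.5 -79.   46.3]
335 224 [550.4 -78.3  46. ]
335 225 [550.6 -77.9  46.8]
335 226 [550.5 -77.2  46.6]
335 227 [555.1 -83.6  63.8]
335 228 [555.7 -83.9  65.9]
277 181 [568. -77.  40.]
276 183 [561. -62.  43.]
276 182 [564. -66.  44.]
275 182 [566. -63.  44.]
278 182 [557. -68.  45.]
283 183 [541. -72.  46.]
263 170 [628. -82.  57.]
261 171 [626. -68.  61.]
277 178 [558. -62.  63.]
279 179 [549. -60.  64.]
263 169 [624. -77.  65.]
264 172 [609. -61.  67.]
278 177 [554. -62.  68.]
262 168 [626. -74.  70.]
258 168 [635. -63.  71.]
279 176 [550. -62.  74.]
276 174 [563. -64.  75.]
259 167 [631. -64.  76.]
279 175 [550. -61.  78.]
283 172 [548. -82.  80.]
279 174 [550. -62.  81.]
276 172 [563. -63.  83.]
283 171 [547. -79.  85.]
257 164 [637. -61.  87.]
261 164 [625. -67.  88.]
280 172 [547. -62.  90.]
282 170 [547. -73.  92.]
261 162 [628. -70.  94.]
260 163 [625. -61.  95.]
284 168 [544. -80.  97.]
262 161 [624. -70.  99.]
257 160 [638. -62. 101.]
260 160 [629. -66. 102.]
263 159 [623. -75. 104.]
257 159 [637. -60. 106.]
260 158 [629. -67. 110.]
261 157 [628. -71. 112.]
```

Run:
```python
from h import *
d=np.load("pics/w13.npz")["d"]; P=cloud("wrist",d)
for c in (60,100,140,380,420,460):
  for v in (228,236,244,260,280,300,318): print(c,v,np.round(P[v,c]*1000,1))
for c in (200,256,300):
  for v in (265,275,290,312,318,330): print(c,v,np.round(P[v,c]*1000,1))
p,dd=r.capture("side"); Q=cloud("side",dd)
m=(np.abs(Q[...,0]-.596)<.11)&(Q[...,1]>-.125)&(Q[...,1]<-.03)&(Q[...,2]>.055)&(Q[...,2]<.14)
a=np.round(Q[m]*1000,0); a=a[np.argsort(a[:,2])]; 
for z0 in range(55,140,5):
  b=a[(a[:,2]>=z0)&(a[:,2]<z0+5)]
  if len(b): print(z0,len(b),"x",b[:,0].min(),b[:,0].max(),"y",b[:,1].min(),b[:,1].max())
```

```text
60 228 [ 655.7 -109.5  132.6]
60 236 [ 651.8 -109.8  138.8]
60 244 [ 649.  -109.7  143.5]
60 260 [ 645.3 -108.5  149.7]
60 280 [ 646.7 -102.5  149. ]
60 300 [647.  -97.1 149.8]
60 318 [648.3 -91.2 149.1]
100 228 [ 643.6 -110.   133.1]
100 236 [ 640.8 -110.   138.6]
100 244 [ 637.8 -110.4  144.5]
100 260 [ 636.2 -108.   148.4]
100 280 [ 636.2 -103.   149.6]
100 300 [637.2 -96.9 149. ]
100 318 [638.1 -91.1 148.6]
140 228 [ 632.1 -109.9  132.2]
140 236 [ 631.4 -108.3  134.4]
140 244 [ 631.3 -106.1  135. ]
140 260 [ 629.9 -103.3  139.5]
140 280 [628.5 -99.8 144.1]
140 300 [631.3 -89.8 138.9]
140 318 [630.9 -85.2 141. ]
380 228 [ 560.6 -111.6  132.4]
380 236 [ 562.9 -111.6  138.2]
380 244 [ 563.  -109.6  139.2]
380 260 [ 563.7 -106.3  142.1]
380 280 [ 563.2 -100.6  142.9]
380 300 [562.  -93.7 142.1]
380 318 [566.  -95.5 152.1]
420 228 [ 548.9 -111.9  132.5]
420 236 [ 552.4 -112.3  139.3]
420 244 [ 554.1 -111.7  143. ]
420 260 [ 556.8 -110.1  148.9]
420 280 [ 555.4 -104.   148.1]
420 300 [554.9 -98.7 148.8]
420 318 [556.3 -96.1 152.5]
460 228 [ 536.4 -111.9  131.7]
460 236 [ 539.9 -111.7  
[... 564 characters left out ...]
]
300 290 [572.7 -48.9  70.3]
300 312 [567.6 -16.6  46.1]
300 318 [586.1 -95.3 152.4]
300 330 [587.1 -97.8 159.7]
55 22 x 564.0 633.0 y -84.0 -31.0
60 25 x 548.0 630.0 y -73.0 -36.0
65 42 x 547.0 640.0 y -79.0 -30.0
70 34 x 546.0 637.0 y -80.0 -33.0
75 10 x 549.0 639.0 y -79.0 -58.0
80 16 x 547.0 640.0 y -84.0 -58.0
85 13 x 546.0 639.0 y -79.0 -57.0
90 14 x 545.0 642.0 y -77.0 -56.0
95 18 x 544.0 642.0 y -77.0 -60.0
100 17 x 544.0 643.0 y -86.0 -56.0
105 16 x 542.0 644.0 y -76.0 -59.0
110 16 x 541.0 644.0 y -79.0 -57.0
115 14 x 542.0 648.0 y -80.0 -56.0
120 3 x 530.0 627.0 y -78.0 -61.0
125 18 x 504.0 680.0 y -94.0 -34.0
130 38 x 505.0 677.0 y -105.0 -31.0
135 58 x 505.0 676.0 y -108.0 -32.0
```

Call:
arm_command([
  {"dx": 0, "dy": 0, "dz": -0.5, "wx": 0, "wy": 0, "wz": 0},
  {"dx": 0, "dy": 0, "dz": -0.5, "wx": 0, "wy": 0, "wz": 0},
  {"dx": 0, "dy": 0, "dz": -0.4, "wx": 0, "wy": 0, "wz": 0},
  {"dx": 0.3, "dy": 0, "dz": -0.05, "wx": 0, "wy": 0, "wz": 0},
  {"dx": 0.4, "dy": 0, "dz": 0, "wx": 0, "wy": 0, "wz": 0},
  {"dx": 0.2, "dy": 0, "dz": 0, "wx": 0, "wy": 0, "wz": 0},
  {"dx": 0.1, "dy": 0, "dz": 0, "wx": 0, "wy": 0, "wz": 0},
  {"dx": 0, "dy": 0, "dz": 0, "wx": 0, "wy": 0, "wz": 0},
])

```text
time_s: 13.35
tcp_pos: [0.5966, -0.1058, 0.0211]
eef_rot: [-67.8, 89.9, 23.4]
contact_force: [-0.3, 0.7, 0.3]
gripper_width: 0.0614
```

```bash
python3 st.py
cat > tip.py <<'E'
from h import *
s=r.get_state(); x,y,z=s["tcp_pos"]
for c in("scene","side"):
    p,d=r.capture(c); Q=cloud(c,d)
    m=(np.abs(Q[...,0]-x)<.06)&(np.abs(Q[...,1]-y)<.018)&(Q[...,2]>.022)&(Q[...,2]<.14)
    a=np.round(Q[m]*1000); a=a[np.argsort(a[:,2])]; print(c,a[:14].tolist())
p,d=r.capture("wrist"); P=cloud("wrist",d); np.savez("pics/wt.npz",p=p,d=d); cv2.imwrite("pics/wt.png",cv2.resize(p[:,:,::-1],(800,600),interpolation=3))
for c in (180,190,325,335): print(c,[np.round(P[v,c]*1000).tolist() for v in (222,225,226,227,229)])
E
python3 tip.py;python3 snap.py s14
```

```text
13.35 [ 0.5966 -0.1058  0.0211] [-0.3  0.7  0.3] [-0.01  0.03  0.  ]
[[ 0.002 -1.    -0.02 ]
 [ 0.001 -0.02   1.   ]
 [-1.    -0.002  0.001]]
scene [[575.0, -111.0, 23.0], [592.0, -113.0, 24.0], [586.0, -109.0, 24.0], [587.0, -117.0, 24.0], [577.0, -115.0, 24.0], [588.0, -107.0, 24.0], [632.0, -122.0, 24.0], [552.0, -119.0, 24.0], [547.0, -123.0, 24.0], [542.0, -105.0, 24.0], [578.0, -105.0, 25.0], [602.0, -110.0, 25.0], [605.0, -108.0, 25.0], [601.0, -119.0, 25.0]]
side [[538.0, -106.0, 27.0], [540.0, -113.0, 28.0], [544.0, -111.0, 28.0], [580.0, -123.0, 29.0], [546.0, -118.0, 29.0], [538.0, -119.0, 29.0], [539.0, -98.0, 30.0], [550.0, -119.0, 32.0], [560.0, -98.0, 39.0], [552.0, -99.0, 40.0], [554.0, -93.0, 42.0], [560.0, -98.0, 43.0], [548.0, -110.0, 44.0], [562.0, -92.0, 45.0]]
180 [[643.0, -112.0, 28.0], [643.0, -110.0, 28.0], [643.0, -110.0, 29.0], [639.0, -115.0, 42.0], [638.0, -115.0, 46.0]]
190 [[637.0, -112.0, 28.0], [637.0, -110.0, 29.0], [637.0, -110.0, 28.0], [634.0, -115.0, 43.0], [633.0, -115.0, 46.0]]
325 [[558.0, -114.0, 29.0], [558.0, -113.0, 30.0], [558.0, -112.0, 29.0], [562.0, -117.0, 44.0], [562.0, -116.0, 45.0]]
335 [[553.0, -114.0, 29.0], [553.0, -113.0, 29.0], [553.0, -112.0, 29.0], [556.0, -117.0, 43.0], [557.0, -117.0, 47.0]]
13.5 [ 0.5973 -0.1056  0.0221] [-1.1  0.1  0.3]
```

View pics/wt.png

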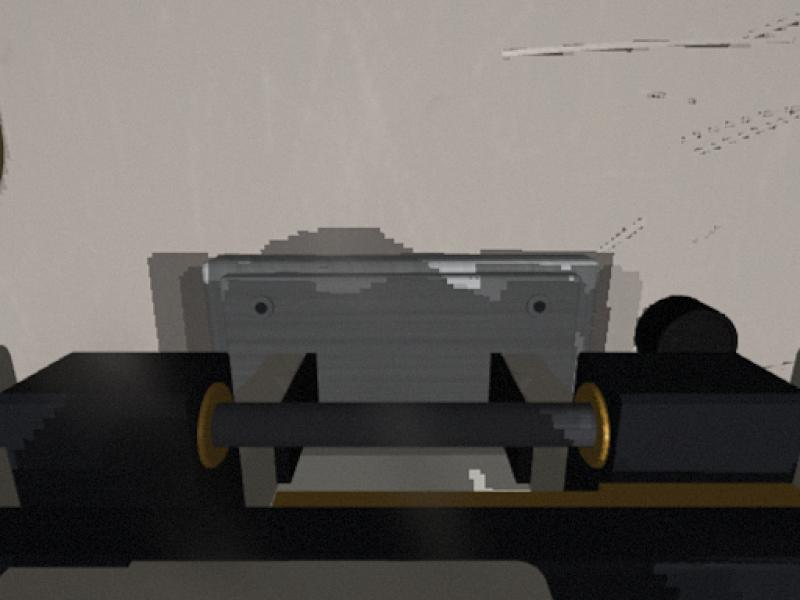

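View pics/s14.png

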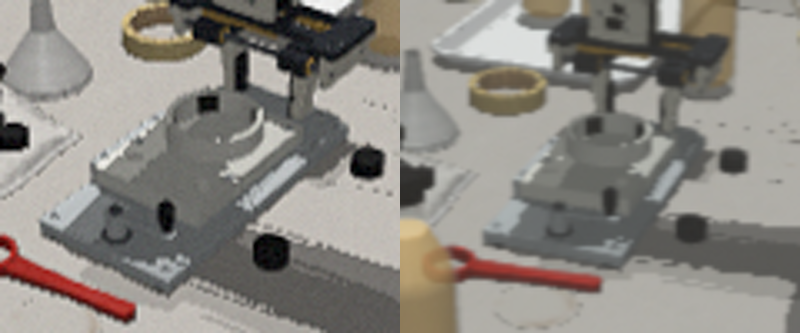

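Call:
arm_command([
  {"dx": 0.1, "dy": 0, "dz": 0, "wx": 0, "wy": 0, "wz": 0},
  {"dx": 0.1, "dy": 0, "dz": 0, "wx": 0, "wy": 0, "wz": 0},
])

```text
time_s: 13.77
tcp_pos: [0.5983, -0.1051, 0.0192]
eef_rot: [-79.6, 89.6, 11.6]
contact_force: [-0.5, -1.2, 0.1]
gripper_width: 0.0619
```

Call:
arm_command([
  {"dx": 0.1, "dy": 0, "dz": 0, "wx": 0, "wy": 0, "wz": 0},
  {"dx": 0.05, "dy": 0, "dz": 0, "wx": 0, "wy": 0, "wz": 0},
])

```text
time_s: 13.93
tcp_pos: [0.5985, -0.1049, 0.016]
eef_rot: [-79.1, 89.6, 12.1]
contact_force: [0.0, -0.5, -0.3]
gripper_width: 0.0611
```

Call:
arm_command([
  {"dx": 0.1, "dy": 0, "dz": 0, "wx": 0, "wy": 0, "wz": 0},
])

```text
time_s: 14.02
tcp_pos: [0.5987, -0.1049, 0.014]
eef_rot: [-79.9, 89.6, 11.3]
contact_force: [-0.4, 0.0, 0.1]
gripper_width: 0.0613
```

Call:
arm_command([
  {"dx": 0.08, "dy": 0.03, "dz": 0, "wx": 0, "wy": 0, "wz": 0},
])

```text
time_s: 14.1
tcp_pos: [0.5986, -0.1049, 0.0131]
eef_rot: [-83.8, 89.6, 7.5]
contact_force: [-4.1, 4.5, 21.1]
gripper_width: 0.0612
```

Call:
arm_command([
  {"dx": 0.08, "dy": 0.03, "dz": 0, "wx": 0, "wy": 0, "wz": 0},
])

```text
time_s: 14.18
tcp_pos: [0.5987, -0.1049, 0.0132]
eef_rot: [-87.7, 89.5, 3.6]
contact_force: [-5.8, 4.5, 22.9]
gripper_width: 0.0612
```

Call:
arm_command([
  {"dx": 0.08, "dy": 0.03, "dz": 0, "wx": 0, "wy": 0, "wz": 0},
])

```text
time_s: 14.27
tcp_pos: [0.5986, -0.1048, 0.0133]
eef_rot: [-90.3, 89.4, 1.1]
contact_force: [-4.1, 2.1, 15.7]
gripper_width: 0.0615
```

Call:
arm_command([
  {"dx": -0.2, "dy": 0, "dz": 0.1, "wx": 0, "wy": 0, "wz": 0},
  {"dx": 0, "dy": 0, "dz": 0.2, "wx": 0, "wy": 0, "wz": 0},
])

```text
time_s: 14.43
tcp_pos: [0.5989, -0.099, 0.0183]
eef_rot: [-90.7, 89.3, 0.6]
contact_force: [0.6, 0.7, -0.2]
gripper_width: 0.0614
```

```bash
python3 st.py
```

```text
14.43 [ 0.5989 -0.099   0.0183] [ 0.6  0.7 -0.2] [ 0.    0.   -0.03]
[[ 0.011 -1.    -0.023]
 [ 0.    -0.023  1.   ]
 [-1.    -0.011 -0.   ]]
```

Call:
arm_command([
  {"dx": 0.03, "dy": 0, "dz": 0.15, "wx": 0, "wy": 0, "wz": 0.12},
  {"dx": 0, "dy": 0, "dz": 0.12, "wx": 0, "wy": 0, "wz": 0},
  {"dx": 0, "dy": 0, "dz": 0.1, "wx": 0, "wy": 0, "wz": 0},
])

```text
time_s: 14.68
tcp_pos: [0.5984, -0.0907, 0.0173]
eef_rot: [-140.9, 90.0, -49.6]
contact_force: [-0.9, -6.6, 3.0]
gripper_width: 0.0613
```

Call:
arm_command([
  {"dx": 0, "dy": 0, "dz": 0.1, "wx": 0, "wy": 0, "wz": 0},
  {"dx": 0, "dy": 0, "dz": 0.1, "wx": 0, "wy": 0, "wz": 0},
])

```text
time_s: 14.85
tcp_pos: [0.5983, -0.0878, 0.0173]
eef_rot: [161.9, 89.8, -106.7]
contact_force: [-0.0, -4.8, 1.9]
gripper_width: 0.0614
```

```bash
python3 st.py; python3 snap.py s15
```

```text
14.85 [ 0.5983 -0.0878  0.0173] [-0.  -4.8  1.9] [-1.69 -0.06 -0.02]
[[-0.001 -1.    -0.025]
 [-0.003 -0.025  1.   ]
 [-1.     0.001 -0.003]]
14.85 [ 0.5983 -0.0878  0.0173] [-0.  -4.8  1.9]
```

View pics/s15.png

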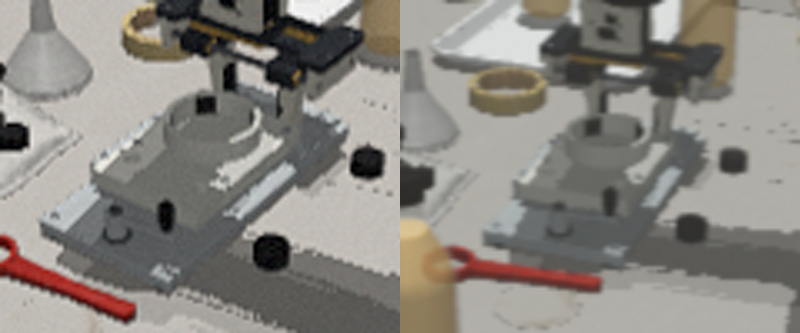

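Call:
arm_command([
  {"dx": 0, "dy": -0.02, "dz": 0.12, "wx": 0, "wy": 0, "wz": 0},
  {"dx": 0, "dy": -0.02, "dz": 0.12, "wx": 0, "wy": 0, "wz": 0},
])

```text
time_s: 15.12
tcp_pos: [0.5983, -0.0841, 0.0172]
eef_rot: [147.4, 89.7, -121.2]
contact_force: [-0.7, -5.4, 2.3]
gripper_width: 0.061
```

Call:
arm_command([
  {"dx": 0, "dy": -0.02, "dz": 0.12, "wx": 0, "wy": 0, "wz": 0},
  {"dx": 0, "dy": -0.02, "dz": 0.12, "wx": 0, "wy": 0, "wz": 0},
])

```text
time_s: 15.28
tcp_pos: [0.5981, -0.08, 0.0168]
eef_rot: [137.5, 89.7, -131.1]
contact_force: [0.1, -0.5, 0.1]
gripper_width: 0.0614
```

```bash
python3 st.py; python3 tip.py >/dev/null; python3 snap.py s16
```

```text
15.28 [ 0.5981 -0.08    0.0168] [ 0.1 -0.5  0.1] [ 0.03  0.01 -0.01]
[[-0.004 -1.    -0.024]
 [-0.005 -0.024  1.   ]
 [-1.     0.004 -0.005]]
15.43 [ 0.5984 -0.0795  0.0168] [-0.1 -0.5 -0.1]
```

View pics/s16.png

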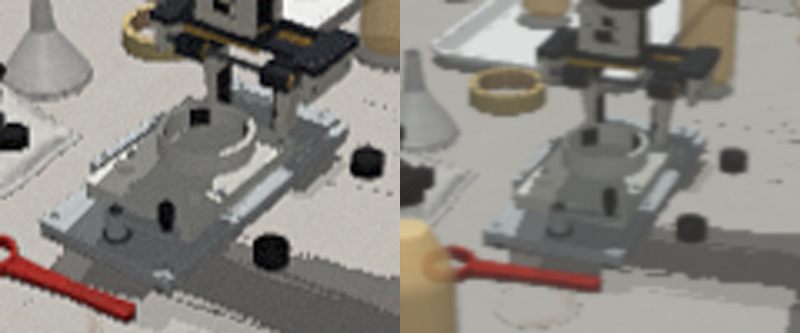

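View pics/wt.png

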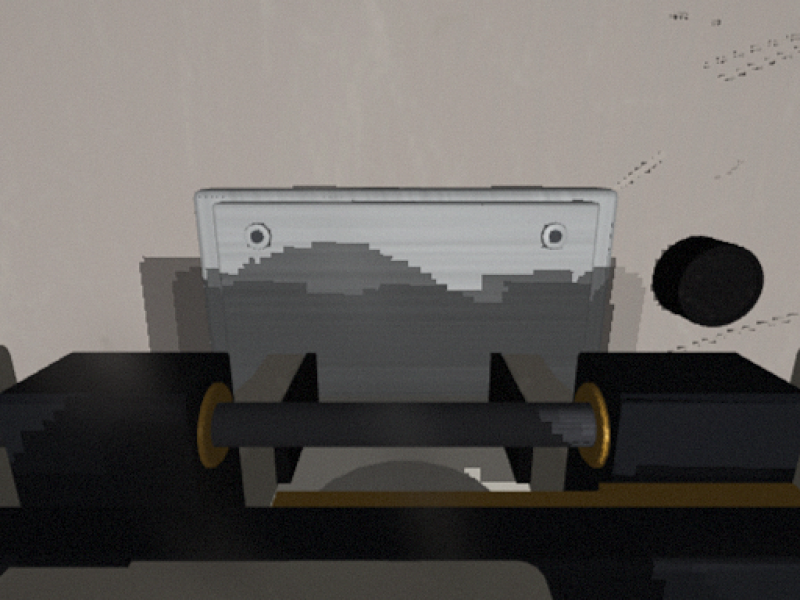

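Run:
```python
from h import *
p,d=r.capture("scene"); Q=cloud("scene",d)
s=[]
for c in("scene",):
  for (x0,x1,y0,y1,n) in [(.56,.62,.03,.038,"inner"),(.545,.64,.068,.095,"left end"),(.54,.56,-.05,-.03,"near right"),(.54,.555,.04,.055,"near left hole side"),(.53,.545,.0,.03,'near mid')]:
    m=(Q[...,0]>x0)&(Q[...,0]<x1)&(Q[...,1]>y0)&(Q[...,1]<y1)
    print(n,m.sum(),np.round(np.percentile(Q[m][:,2],[10,25,50,75])*1000,1) if m.sum() else "")
for q,z in (("hole_near",.02),("hole_far",.02),("pin_near",.028),("pin_far",.028),("nest_plate",.02),("collar",.062),("plate_end",.038),("hold_down_knob",.06),("hold_down_pivot",.04)):
  for o in r.spot_point("scene",q)[:1]: print(q,round(o["score"],2),o["centre"],np.round(atz("scene",o["centre"],z),4))
```

```text
inner 42 [39.1 42.6 49.4 56.1]
left end 242 [-805.8 -802.6   34.3   36.2]
near right 124 [-800.9   36.4  114.   351.7]
near left hole side 17 [35.3 35.7 37.3 38.1]
near mid 75 [ 19.1  27.3  35.7 387.8]
hole_near 0.71 [252.8, 206.6] [0.5612 0.0588 0.02  ]
hole_far 0.82 [232.1, 202.0] [0.6269 0.0793 0.02  ]
pin_near 0.63 [252.2, 207.5] [0.5533 0.0717 0.028 ]
pin_far 0.69 [233.5, 198.1] [0.6295 0.0692 0.028 ]
nest_plate 0.95 [253.7, 197.2] [0.5894 0.0184 0.02  ]
collar 0.71 [254.7, 184.7] [0.5918 0.0098 0.062 ]
plate_end 0.74 [271.6, 180.0] [ 0.5868 -0.0739  0.038 ]
hold_down_knob 0.57 [242.6, 210.2] [0.5408 0.1313 0.06  ]
hold_down_pivot 0.7 [232.6, 207.0] [0.5911 0.1175 0.04  ]
```

Call:
arm_command([
  {"dx": 0, "dy": 0, "dz": -0.4, "wx": 0, "wy": 0, "wz": 0},
  {"dx": -0.2, "dy": 0, "dz": -0.4, "wx": 0, "wy": 0, "wz": 0},
  {"dx": -1, "dy": 0, "dz": 0, "wx": 0, "wy": 0, "wz": 0},
  {"dx": -1, "dy": 0, "dz": 0, "wx": 0, "wy": 0, "wz": 0},
  {"dx": -1, "dy": 0, "dz": 0, "wx": 0, "wy": 0, "wz": 0},
  {"dx": -1, "dy": 0, "dz": 0.5, "wx": 0, "wy": 0, "wz": 0},
  {"dx": -1, "dy": 0.1, "dz": 1, "wx": 0, "wy": 0, "wz": 0},
  {"dx": -1, "dy": 0.1, "dz": 1, "wx": 0, "wy": 0, "wz": 0},
  {"dx": -1, "dy": 0.1, "dz": 1, "wx": 0, "wy": 0, "wz": 0},
  {"dx": -1, "dy": 0.1, "dz": 1, "wx": 0, "wy": 0, "wz": 0},
  {"dx": -1, "dy": 0.1, "dz": 1, "wx": 0, "wy": 0, "wz": 0},
  {"dx": -1, "dy": 0.1, "dz": 1, "wx": 0, "wy": 0, "wz": 0},
  {"dx": -1, "dy": 0.1, "dz": 1, "wx": 0, "wy": 0, "wz": 0},
  {"dx": -0.5, "dy": 0.1, "dz": 1, "wx": 0, "wy": 0, "wz": 0},
  {"dx": 0, "dy": 0, "dz": 0.6, "wx": 0, "wy": 0, "wz": 0},
  {"dx": 0, "dy": 0, "dz": 0, "wx": 0, "wy": 0, "wz": 0},
], fingers=1)

```text
time_s: 17.37
tcp_pos: [0.5781, 0.0808, 0.2656]
eef_rot: [115.2, 89.7, -153.9]
contact_force: [-0.2, -0.3, -1.6]
gripper_width: 0.0006
```

```bash
python3 st.py
python3 - <<'E'
from h import *
m=r.camera_model("wrist")
p,d=r.capture("wrist"); cv2.imwrite("pics/w20z.png",cv2.resize(p[:,:,::-1],(800,600),interpolation=3)); P=cloud("wrist",d,m)
Z={"fence":.045,"nest_plate":.02,"plate_end":.038,"collar":.062,"hole_near":.02,"hole_far":.02,"pin_near":.028,"pin_far":.028,"hold_down_pivot":.04,"hold_down_knob":.06}
for q,z in Z.items():
  for o in r.spot_point("wrist",q)[:1]:
    c=o["centre"]; print(q,round(o["score"],2),np.round(c,1),np.round(atz("wrist",c,z,m),4)[:2], np.round(P[int(c[1]),int(c[0])],3))
for n,(x,y) in dict(nl=(.545,-.05),nr=(.545,.085),fl=(.638,-.05),fr=(.635,.085),mid=(.59,.045)).items():
  k=(np.hypot(P[...,0]-x,P[...,1]-y)<.006); print(n,k.sum(),np.round(np.median(P[k][:,2])*1000,1) if k.sum() else "")
E
```

```text
17.37 [0.5781 0.0808 0.2656] [-0.2 -0.3 -1.6] [-0.06  0.    0.04]
[[-0.004 -1.    -0.015]
 [-0.002 -0.015  1.   ]
 [-1.     0.004 -0.002]]
fence 0.72 [195.9 123. ] [0.6551 0.0307] [0.656 0.031 0.045]
nest_plate 0.8 [246.9 112.5] [0.5922 0.0176] [0.593 0.017 0.039]
plate_end 0.71 [244.4  41.8] [ 0.5951 -0.0643] [ 0.596 -0.065  0.039]
collar 0.74 [239.1  94.1] [ 0.6002 -0.0041] [ 0.602 -0.005  0.037]
hole_near 0.72 [275.1 155.7] [0.5532 0.0743] [0.554 0.072 0.028]
hole_far 0.87 [215.9 152.9] [0.6342 0.0717] [0.634 0.069 0.028]
pin_near 0.81 [277.5 154. ] [0.5505 0.0707] [0.551 0.071 0.028]
pin_far 0.61 [218.5 150.3] [0.6296 0.0669] [0.629 0.065 0.039]
hold_down_pivot 0.61 [246.6 198.9] [0.5913 0.1307] [0.592 0.128 0.045]
hold_down_knob 0.59 [283.6 199.3] [0.543  0.1244] [0.545 0.12  0.073]
nl 85 39.1
nr 66 38.5
fl 85 38.2
fr 65 38.5
mid 2383 369.6
```

View pics/w20z.png

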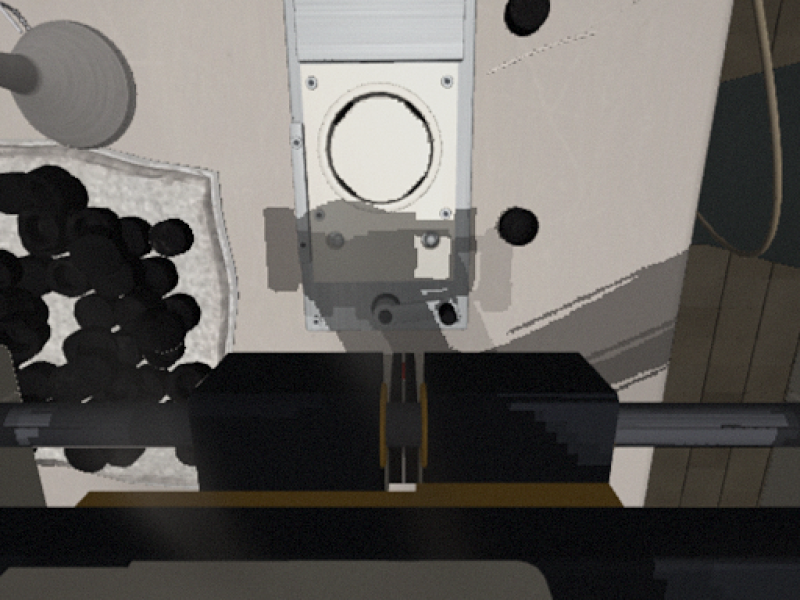

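Call:
arm_command([
  {"dx": 0.5, "dy": 0.7, "dz": 0.75, "wx": 0, "wy": 0, "wz": 0},
  {"dx": 0.5, "dy": 0.7, "dz": 0.75, "wx": 0, "wy": 0, "wz": 0},
  {"dx": 0.5, "dy": 0.7, "dz": 0.75, "wx": 0, "wy": 0, "wz": 0},
  {"dx": 0.5, "dy": 0.7, "dz": 0.75, "wx": 0, "wy": 0, "wz": 0},
  {"dx": 0.5, "dy": 0, "dz": 0, "wx": -0.96, "wy": 0, "wz": 0},
  {"dx": 0.5, "dy": 0, "dz": 0, "wx": -0.96, "wy": 0, "wz": 0},
  {"dx": 0.5, "dy": 0, "dz": 0, "wx": -0.96, "wy": 0, "wz": 0},
  {"dx": 0.5, "dy": 0, "dz": 0, "wx": -0.96, "wy": 0, "wz": 0},
  {"dx": 0.5, "dy": 0, "dz": 0, "wx": -0.96, "wy": 0, "wz": 0},
  {"dx": 0.5, "dy": 0, "dz": 0, "wx": -0.96, "wy": 0, "wz": 0},
  {"dx": 0.5, "dy": 0, "dz": 0, "wx": -0.96, "wy": 0, "wz": 0},
  {"dx": 0.5, "dy": 0, "dz": 0, "wx": -0.96, "wy": 0, "wz": 0},
  {"dx": 0.5, "dy": 0, "dz": 0, "wx": -0.96, "wy": 0, "wz": 0},
  {"dx": 0.3, "dy": 0, "dz": 0, "wx": -0.96, "wy": 0, "wz": 0},
  {"dx": 0, "dy": 0, "dz": 0, "wx": 0, "wy": 0, "wz": 0},
])

```text
time_s: 19.17
tcp_pos: [0.5189, 0.139, 0.1232]
eef_rot: [81.9, 89.8, -141.3]
contact_force: [-1.3, -0.2, -0.4]
gripper_width: 0.0001
```

```bash
python3 st.py; python3 snap.py s21
```

```text
19.17 [0.5189 0.139  0.1232] [-1.3 -0.2 -0.4] [-0.11  0.1  -0.05]
[[-0.003 -0.685 -0.729]
 [-0.003 -0.729  0.685]
 [-1.     0.004  0.001]]
19.17 [0.5189 0.139  0.1232] [-1.3 -0.2 -0.4]
```

View pics/s21.png

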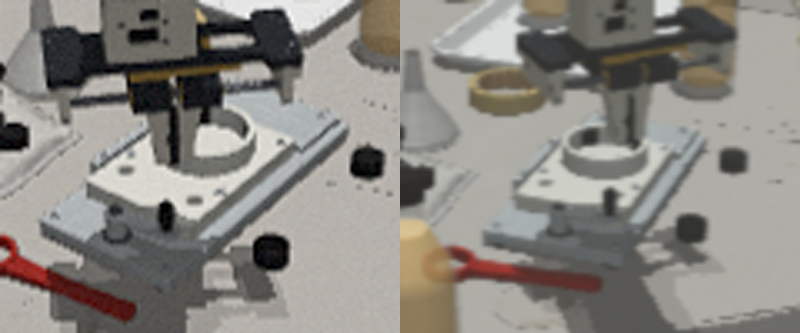

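Call:
arm_command([
  {"dx": 1, "dy": 0, "dz": 0, "wx": 0, "wy": 0, "wz": 0},
  {"dx": 1, "dy": 0, "dz": 0, "wx": 0, "wy": 0, "wz": 0},
  {"dx": 1, "dy": 0, "dz": 0, "wx": 0, "wy": 0, "wz": 0},
  {"dx": 0.6, "dy": 0, "dz": 0, "wx": 0, "wy": 0, "wz": 0},
  {"dx": 0.3, "dy": 0, "dz": 0, "wx": 0, "wy": 0, "wz": 0},
  {"dx": 0.1, "dy": 0, "dz": 0, "wx": 0, "wy": 0, "wz": 0},
  {"dx": 0, "dy": 0, "dz": 0, "wx": 0, "wy": 0, "wz": 0},
])

```text
time_s: 19.85
tcp_pos: [0.5243, 0.1415, 0.0475]
eef_rot: [-115.7, 89.5, 19.8]
contact_force: [-0.0, -0.5, 0.2]
gripper_width: 0.0003
```

```bash
python3 st.py; python3 snap.py s22
```

```text
19.85 [0.5243 0.1415 0.0475] [-0.  -0.5  0.2] [-0.04  0.09  0.07]
[[ 0.008 -0.701 -0.714]
 [ 0.003 -0.714  0.701]
 [-1.    -0.008 -0.004]]
19.85 [0.5243 0.1415 0.0475] [-0.  -0.5  0.2]
```

View pics/s22.png

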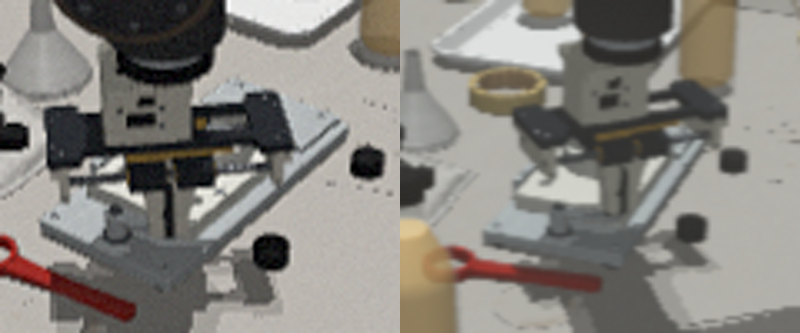

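Call:
arm_command([
  {"dx": 0.2, "dy": 0, "dz": 0, "wx": 0, "wy": 0, "wz": 0},
  {"dx": 0.1, "dy": 0.08, "dz": -0.2, "wx": 0, "wy": 0, "wz": 0},
  {"dx": 0, "dy": 0.08, "dz": -0.2, "wx": 0, "wy": 0, "wz": 0},
  {"dx": 0, "dy": 0.09, "dz": -0.2, "wx": 0, "wy": 0, "wz": 0},
  {"dx": 0, "dy": 0.09, "dz": -0.2, "wx": 0, "wy": 0, "wz": 0},
])

```text
time_s: 20.37
tcp_pos: [0.5316, 0.1254, 0.0439]
eef_rot: [-107.7, 89.4, 27.8]
contact_force: [-1.5, 1.5, 0.4]
gripper_width: 0.0008
```

```bash
python3 st.py; python3 snap.py s23
```

```text
20.37 [0.5316 0.1254 0.0439] [-1.5  1.5  0.4] [0.23 0.68 0.02]
[[ 0.01  -0.7   -0.714]
 [ 0.005 -0.714  0.7  ]
 [-1.    -0.011 -0.003]]
20.37 [0.5316 0.1254 0.0439] [-1.5  1.5  0.4]
```

View pics/s23.png

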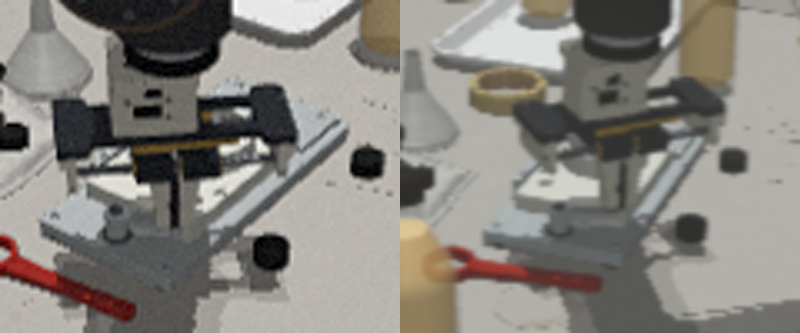

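Call:
arm_command([
  {"dx": 0, "dy": 0.11, "dz": -0.2, "wx": 0, "wy": 0, "wz": 0},
  {"dx": 0, "dy": 0.11, "dz": -0.2, "wx": 0, "wy": 0, "wz": 0},
  {"dx": 0, "dy": 0.03, "dz": -0.2, "wx": 0, "wy": 0, "wz": 0},
  {"dx": 0, "dy": 0.03, "dz": -0.2, "wx": 0, "wy": 0, "wz": 0},
  {"dx": 0, "dy": 0.02, "dz": -0.2, "wx": 0, "wy": 0, "wz": 0},
  {"dx": 0, "dy": 0, "dz": -0.2, "wx": 0, "wy": 0, "wz": 0},
])

```text
time_s: 20.97
tcp_pos: [0.5472, 0.1027, 0.0445]
eef_rot: [-109.0, 89.2, 26.5]
contact_force: [-1.1, 1.2, -0.3]
gripper_width: 0.0005
```

```bash
python3 st.py; python3 snap.py s24
```

```text
20.97 [0.5472 0.1027 0.0445] [-1.1  1.2 -0.3] [0.21 0.54 0.01]
[[ 0.013 -0.7   -0.714]
 [ 0.006 -0.714  0.7  ]
 [-1.    -0.014 -0.005]]
20.97 [0.5472 0.1027 0.0445] [-1.1  1.2 -0.3]
```

View pics/s24.png

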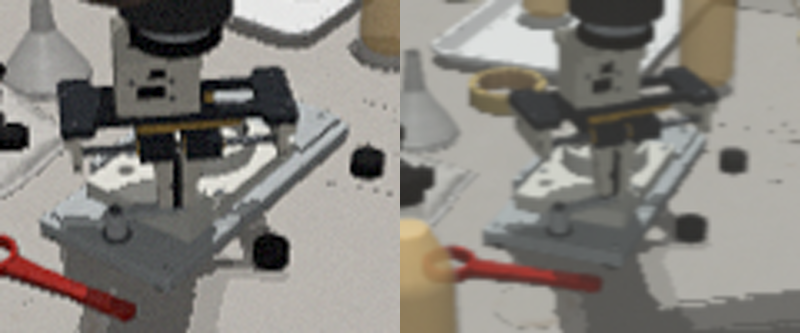

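Call:
arm_command([
  {"dx": 0, "dy": -0.03, "dz": -0.19, "wx": 0, "wy": 0, "wz": 0},
  {"dx": 0, "dy": -0.04, "dz": -0.19, "wx": 0, "wy": 0, "wz": 0},
  {"dx": 0, "dy": -0.05, "dz": -0.19, "wx": 0, "wy": 0, "wz": 0},
  {"dx": 0, "dy": -0.1, "dz": -0.19, "wx": 0, "wy": 0, "wz": 0},
  {"dx": 0, "dy": -0.1, "dz": -0.19, "wx": 0, "wy": 0, "wz": 0},
  {"dx": 0, "dy": -0.12, "dz": -0.15, "wx": 0, "wy": 0, "wz": 0},
])

```text
time_s: 21.57
tcp_pos: [0.5707, 0.0925, 0.0447]
eef_rot: [-109.4, 89.2, 26.1]
contact_force: [-0.8, -0.2, -0.8]
gripper_width: 0.0009
```

```bash
python3 st.py; python3 snap.py s25
```

```text
21.57 [0.5707 0.0925 0.0447] [-0.8 -0.2 -0.8] [0.09 0.54 0.02]
[[ 0.012 -0.7   -0.714]
 [ 0.006 -0.714  0.701]
 [-1.    -0.013 -0.005]]
21.57 [0.5707 0.0925 0.0447] [-0.8 -0.2 -0.8]
```

View pics/s25.png

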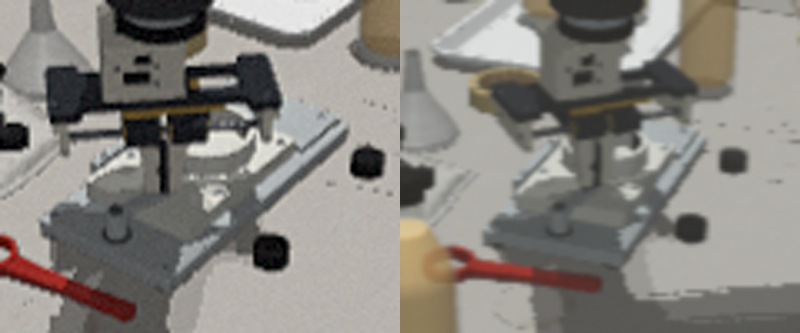

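Call:
arm_command([
  {"dx": 0, "dy": -0.11, "dz": -0.15, "wx": 0, "wy": 0, "wz": 0},
  {"dx": 0, "dy": -0.11, "dz": -0.14, "wx": 0, "wy": 0, "wz": 0},
  {"dx": 0, "dy": -0.11, "dz": -0.13, "wx": 0, "wy": 0, "wz": 0},
])

```text
time_s: 21.92
tcp_pos: [0.5818, 0.0914, 0.0446]
eef_rot: [-109.1, 89.2, 26.5]
contact_force: [-3.5, 2.4, 1.1]
gripper_width: 0.0004
```

Call:
arm_command([
  {"dx": 0, "dy": -0.1, "dz": -0.12, "wx": 0, "wy": 0, "wz": 0},
])

```text
time_s: 22.0
tcp_pos: [0.5823, 0.091, 0.0441]
eef_rot: [-96.9, 89.5, 38.5]
contact_force: [-22.9, 10.1, 16.1]
gripper_width: 0.0006
```

Call:
arm_command([
  {"dx": 0, "dy": -0.1, "dz": -0.12, "wx": 0, "wy": 0, "wz": 0},
])

```text
time_s: 22.08
tcp_pos: [0.5822, 0.0911, 0.044]
eef_rot: [-56.7, 89.7, 78.7]
contact_force: [-19.3, 10.3, 18.0]
gripper_width: 0.0003
```

```bash
python3 st.py; python3 snap.py s26
```

```text
22.08 [0.5822 0.0911 0.044 ] [-19.3  10.3  18. ] [3.71 7.25 0.01]
[[ 0.001 -0.702 -0.712]
 [ 0.005 -0.712  0.702]
 [-1.    -0.005  0.003]]
22.08 [0.5822 0.0911 0.044 ] [-19.3  10.3  18. ]
```

View pics/s26.png

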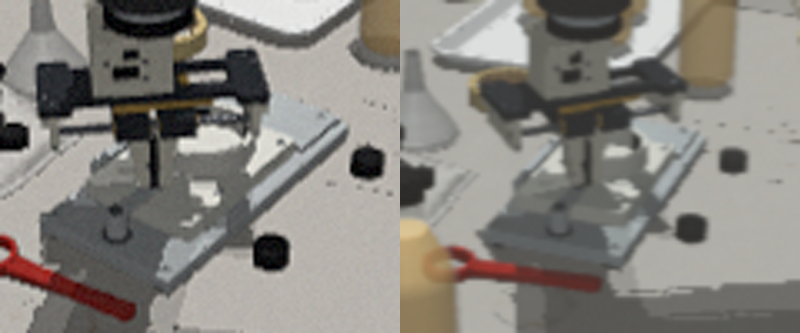

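Call:
arm_command([
  {"dx": 0, "dy": 0, "dz": 0.2, "wx": 0, "wy": 0, "wz": 0},
  {"dx": 0, "dy": 0, "dz": 0.4, "wx": 0, "wy": 0, "wz": 0},
  {"dx": -0.5, "dy": 0, "dz": 0.2, "wx": 0, "wy": 0, "wz": 0},
  {"dx": -1, "dy": 0, "dz": 0, "wx": 0, "wy": 0, "wz": 0},
  {"dx": -1, "dy": 0, "dz": 0, "wx": 0, "wy": 0, "wz": 0},
  {"dx": -1, "dy": 0, "dz": 0, "wx": 0, "wy": 0, "wz": 0},
  {"dx": -1, "dy": 0, "dz": 0, "wx": 0, "wy": 0, "wz": 0},
  {"dx": -1, "dy": 0, "dz": 0.3, "wx": 0, "wy": 0, "wz": 0},
  {"dx": -1, "dy": 0, "dz": 0.3, "wx": 0, "wy": 0, "wz": 0},
  {"dx": -1, "dy": 0, "dz": 0.3, "wx": 0, "wy": 0, "wz": 0},
  {"dx": -1, "dy": 0, "dz": 0.3, "wx": 0, "wy": 0, "wz": 0},
  {"dx": -1, "dy": 0, "dz": 0.3, "wx": 0, "wy": 0, "wz": 0},
  {"dx": 0, "dy": 0, "dz": 0, "wx": 0, "wy": 0, "wz": 0},
  {"dx": 0, "dy": 0, "dz": 0, "wx": 0, "wy": 0, "wz": 0},
])

```text
time_s: 23.35
tcp_pos: [0.5494, 0.1256, 0.2535]
eef_rot: [-109.4, 89.2, 26.2]
contact_force: [-0.2, -1.0, -1.2]
gripper_width: 0.0004
```

```bash
python3 st.py; python3 snap.py s27
python3 - <<'E'
from h import *
m=r.camera_model("wrist")
p,d=r.capture("wrist"); P=cloud("wrist",d,m)
a=cv2.resize(p[:,:,::-1],(800,600),interpolation=3); cv2.imwrite("pics/w27z.png",a)
for c in("wrist","scene"):
 for q,z in {"hold_down_pivot":.04,"hold_down_knob":.06,"hole_near":.02,"hole_far":.02,"nest_plate":.02}.items():
  for o in r.spot_point(c,q)[:1]: print(c,q,round(o["score"],2),np.round(o["centre"],1),np.round(atz(c,o["centre"],z),4)[:2])
for n,(x,y) in dict(nl=(.545,-.05),nr=(.545,.085),fl=(.638,-.05),fr=(.635,.085)).items():
  k=(np.hypot(P[...,0]-x,P[...,1]-y)<.006); print(n,k.sum(),np.round(np.median(P[k][:,2])*1000,1) if k.sum() else "")
E
```

```text
23.35 [0.5494 0.1256 0.2535] [-0.2 -1.  -1.2] [-0.09  0.14  0.  ]
[[ 0.013 -0.7   -0.714]
 [ 0.006 -0.714  0.7  ]
 [-1.    -0.013 -0.005]]
23.35 [0.5494 0.1256 0.2535] [-0.2 -1.  -1.2]
wrist hold_down_pivot 0.56 [230.6 145.8] [0.5918 0.134 ]
wrist hold_down_knob 0.63 [256.1 115. ] [0.5961 0.0843]
wrist hole_near 0.68 [284.6 135. ] [0.5518 0.0767]
wrist hole_far 0.84 [246.8  83.6] [0.6308 0.0672]
wrist nest_plate 0.56 [295.2  76.1] [0.5953 0.0184]
scene hold_down_pivot 0.92 [230.2 209.3] [0.5894 0.1303]
scene hold_down_knob 0.73 [252.5 184.1] [0.6011 0.0089]
scene hole_near 0.79 [254.3 204.2] [0.5651 0.0464]
scene hole_far 0.85 [233.6 201.9] [0.6236 0.0761]
scene nest_plate 0.77 [256.9 194.5] [0.5904 0.0006]
nl 92 39.1
nr 4485 371.0
fl 56 38.3
fr 81 38.3
```

View pics/w27z.png

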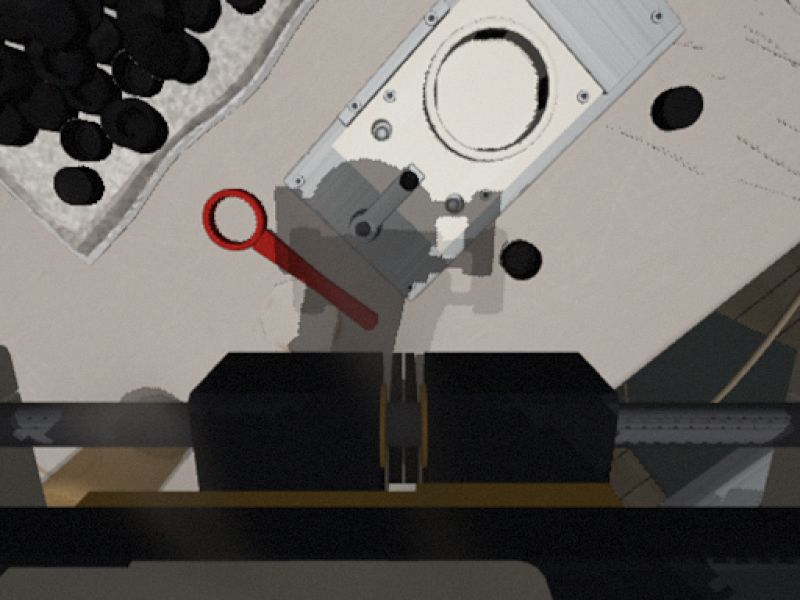

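View pics/s27.png

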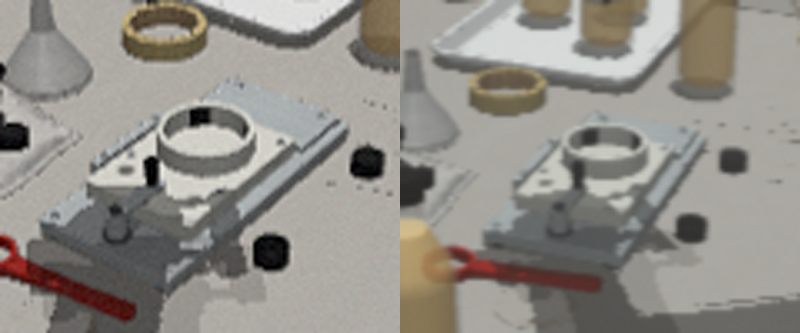

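```bash
python3 -c "
from plant import r
print(r.close_job()); print(r.get_state()['time_s'])"
```

```text
the job is handed in; nothing more can be done
None
the job is handed in; nothing more can be done
```

The nest plate is down over both pins and flat on the base, and the hold-down arm is swung round to its stop. I handed the job in at about 24 s of the 64 s; no verdict was reported.

**What I did**
- I pushed the plate toward +x until it lay along the fence. That push was on the bottle collar, not the plate's side face, because the fingertips were higher than I thought (see below).
- I pushed its right-hand end toward +y with two open fingertips just above the ledge. It dropped onto the pins, and the push force fell from about 5 N to nothing.
- I pushed the knob round its arc with the closed fingers until the arm met its stop, at about 23 N. Then I backed off and went up clear.

**Last checks**
- **Plate height:** depth at the three plate corners still in view was 38–39 mm, against 38 mm at home. Before the arm was closed, all four corners read 38–39 mm.
- **Holes:** a pin shows in each hole in the wrist picture.
- **Hold-down arm:** the pivot and knob positions put it at its stop.
- **Caps:** both still stand in place. I did not re-measure the bottles or the label roll, but nothing went near them.

**What disagreed**
- **Fingertip height:** the tips were about 15 mm above the reported TCP, although they should be 11 mm below it. The depth pictures and a touch on the ledge agreed. A first try at the plate's end passed over it without contact, so I worked from the touch after that.
- **Scene camera:** after the last move its network placed the knob and hole_near wrongly. I relied on the wrist camera and the pictures.

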